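Stack a round LED lamp on the assembly jig

TASK

Build up the LED lamp on the assembly jig: thread its five loose parts over the upright post one after another, from the bottom up the square heat sink, the wide grey ring, the LED module, the narrow grey ring and the white diffuser, each the same way up as it lies now and lying flat on the one below. Leave the jar, the transformer, the capacitor and the relay where they are.

Things in the scene. Friction and masses are not known exactly. Their poses are not given: they have to be found in the camera images.
- jig: assembly jig, fixed to the bench: round dark steel base, diameter 90 mm, 8 mm thick, with an upright bright steel post, diameter 14 mm, in its centre. The top 10 mm of the post taper to a 5 mm wide flat tip, which is 76 mm above the bench. Origin: centre of the underside of the base, on the bench and on the axis of the post; z up
- heat_sink: square aluminium heat sink, 56 x 56 mm, 22 mm tall, lying fins down: solid top plate 8 mm thick with a 24 mm hole through its middle; below it thin upright fins along its x axis, the outermost flush with the sides, and a free channel 26 mm wide under the hole. Its sides are flat along its own x and y axes. Origin: centre of the underside (foot of the fins); z up. About 0.12 kg
- wide_ring: wide spacer ring, flat grey plastic ring, outside diameter 58 mm, 14 mm thick, a 24 mm hole through its middle. Origin: centre of the underside; z up
- led_module: LED module, flat green disc, outside diameter 52 mm, 12 mm thick, a 24 mm hole through its middle and a circle of ten small yellow LEDs on its upper face that stand 3 mm proud, 18 to 25 mm from the axis. Origin: centre of the underside; z up
- narrow_ring: narrow spacer ring, flat grey plastic ring, outside diameter 36 mm, 10 mm thick, a 24 mm hole through its middle. Origin: centre of the underside; z up
- diffuser: diffuser, white plastic stepped ring, 15 mm tall: the lower 10 mm have an outside diameter of 54 mm, the upper 5 mm one of 44 mm; a 24 mm hole through its middle. Origin: centre of the underside; z up
- flux_jar: bystander: brown glass jar with a black cap, diameter 44 mm, 55 mm tall, standing. Origin: centre of the underside
- transformer: bystander: small iron transformer with a copper winding, about 26 x 30 x 24 mm. Origin: centre of the underside
- capacitor: bystander: black upright capacitor with a bright top, diameter 22 mm, 30 mm tall. Origin: centre of the underside
- relay: bystander: small black box-shaped relay with a grey top, 28 x 20 x 26 mm. Origin: centre of the underside
Not all that is in view belongs to the job. Of the things that look like the led_module, the smallest one is meant. What is shaped like the narrow_ring but purple is not meant.

How it is judged:
By the outcome, as a careful person would: the job done as asked, in the order asked, and still so for the second after the job is handed in, with the robot touching nothing.
It also fails if it takes over 120 s, if anything falls off the work surface, if the arm or the gripper's body presses on something with over 40 N, if the wrist force passes 120 N, or if a joint passes its speed limit or range.

ROBOT

A 6-joint arm with a two-finger parallel gripper is mounted at the origin on the work surface. World frame = base frame: x ahead of the robot, y to its left, z up, the work surface at z = 0. Lengths are in m, angles in rad, forces in N, time in s.
With the tool pointing down it reaches from about 0.325 to 0.775 m from the base axis. Payload 5.5 kg.
Tool frame: the origin (TCP) lies on the front face of the gripper's body, between the roots of the fingers; the fingertips stand 73 mm ahead of it and the grasp point (between the pads) lies robot.tcp_to_grasp ahead of it (robot.tcp_to_grasp is the distance from the TCP to the grasp point, in m); z points along the fingers, y is the direction in which the jaws open and shut (so a half turn about z gives the same grasp; the last joint's range is limited). The gripper opens to 85 mm and grips with 20 to 120 N. Pads are 22 mm wide; open, the fingers measure 114 mm over their backs; the gripper's body (76 mm by 85 mm) begins 54 mm behind the grasp point. The pads swing forward as they close: fully open they stand 13 mm farther back than shut.
Start: joints at [1.137, 0.091, 1.231, -0, 1.82, -0.057], TCP at [0.221, 0.558, 0.304] pointing down, gripper open.
Joint ranges: [-2.87, 2.87], [-0.86, 2.18], [0.17, 2.46], [-1.51, 4.65], [0.06, 2.69], [-2.65, 2.65]. Speed limits (rad/s): [2.57, 2.57, 3.01, 3.14, 3.14, 3.14].

INTERFACE

Orientations are given as [roll, pitch, yaw] about the fixed x, y, z axes, in that order (R = Rz(yaw) Ry(pitch) Rx(roll)).
In Python, from bench import robot, optics, ticket, spotter gives the robot as it stands. The module is installed in compiled form; this text tells all that it offers.
- The arm moves only by the tool carry_out, never from a script. Its argument "plan" is a list that holds one entry, the list of rows, each a list of 6 numbers: the shift along the tool's x, y, z normalised to -1 to 1, where 1 is 800 mm, then the turn, a rotation vector about the tool's x, y, z normalised to -1 to 1, where 1 is 30 degrees. In form: [[[dx, dy, dz, ax, ay, az], ...]]. A call has 1 to 5 rows; each row shifts and turns the commanded pose from where the row before left it, along the tool's axes as they then stand; what a row does not reach is not made up. A row lasts 1/12 s, in which the tool goes at most 41.7 mm and 7.16 degrees, less where a joint would pass 70% of its speed; a pose out of reach is approached as far as the arm can. A call with a number of a shift or a turn outside -1 to 1 is refused whole. A call with a gripper value outside its range is refused whole. "grip" is the opening, from 0 (shut) to 1 (fully open), set as the call begins (left out, the last holds). The fingers move at their own pace and stop on an object; the grip force is fixed at half the most. Time passes only in rows, so rows that do not move let the fingers close. It gives the time, the measured TCP pose, the force and the opening at its end, in the units of the state.
- robot.sense(): the state, without advancing time (a new reading comes with each control period).
- optics.get_image(name): name is "side" or "top" or "wrist"; returns a dict with "img" (400x640x3 uint8, red, green, blue), "camera_matrix" (3x3 intrinsics, pixels), "world_from_camera" (4x4, takes a point from camera to world coordinates); the wrist camera has in their place "hand_eye" (4x4, takes a point from camera to tool coordinates, whose origin is the TCP and whose axes are the flange's). Camera axes: x right, y down, z forward; pixel columns grow to the right and rows downward; lengths in m; the calibration is good to about 2 mm. A picture is of the moment at which its call begins: read the wrist's pose just before it. There is no depth.
- ticket.close_job(): hands the job in, once; it reports no verdict.
Trained networks look in the newest picture that a camera, given by its name, has taken for a name from the list of things; names that differ only in an ending like _2 or _b are one class to them, and where a whole thing is asked for, a point or a joint stands for the part that bears it (a point fixed in the world has none). Each returns a list of dicts, best first, with "p" (0 to 1); they miss things now and then, are a little off and sometimes report something else, mostly with a low value. They report only what shows in the picture. A call takes as long as a camera call. They do not tell look-alikes from the thing itself.
- spotter.search_frame(query, camera): "box" ([left, top, width, height] in pixels, round what is visible of it).
- spotter.cut_out(query, camera): "region" (400x640 bool, what is visible of it) and "box" ([left, top, width, height] in pixels, round what is visible of it).
The state is a dict: "t": time; "joints": joint angles; "qd": joint speeds; "effort": joint torques, N m; "tcp_pos": TCP position; "tcp_rot": TCP orientation; "force": force on the tool from outside, world axes, zero at the start; "moment": the same for the moment, N m; "finger_gap": finger opening in m.
Only numpy, scipy, OpenCV 4.12 (cv2) and the standard library are available. Lean on these libraries where they do the work, as an engineer would, in place of code of your own. Each camera call takes 0.05 s, during which the arm holds its last target.

## Working session

There is one attempt and no reset: what is moved stays moved. The work goes in short steps, Python scripts to look and compute and a tool call to move; the robot and the scene stay as the last step left them, time stands still between calls to the robot, and variables do not carry over. Pictures are saved under pics/ and viewed, and the job is handed in when it is done.

Besides the shell and the picture viewer there is one more tool, called after "Call:" as name([rows], argument=value, ...), one row to a line, values as JSON. carry_out: Moves the arm, as the interface text tells. Its arguments: {"type":"object","properties":{"plan":{"type":"array"},"grip":{"type":"number"}},"required":["plan"]}

```bash
mkdir -p pics; ls; python3 - <<'E'
from bench import robot, optics, ticket, spotter
import cv2
s=robot.sense();print(s); print(robot.tcp_to_grasp)
for n in ["side","top","wrist"]:
    d=optics.get_image(n);cv2.imwrite(f"pics/{n}0.png",d["img"][:,:,::-1])
    print(n,d["camera_matrix"],d.get("world_from_camera",d.get("hand_eye")))
E
```

```text
pics
{'t': 0.0, 'joints': array([ 1.13735911e+00,  9.18299538e-02,  1.23188432e+00, -3.32873976e-06,
        1.81980604e+00, -5.66938565e-02]), 'qd': array([ 0.00076797, -0.00076488,  0.00124148, -0.00048755,  0.00068301,
        0.00072774]), 'effort': array([ 2.78098123e-04, -4.58730018e+01, -4.18022025e+01,  1.04497155e-04,
        1.15740270e-02,  4.38060809e-06]), 'tcp_pos': array([0.22067375, 0.55778746, 0.30276893]), 'tcp_rot': array([-3.13966790e+00, -1.06005614e-04,  2.76484837e+00]), 'force': array([-0.07306466, -0.49175561, -0.33657667]), 'moment': array([-0.01504462, -0.02018212, -0.03609379]), 'finger_gap': 0.085543983137091}
0.0539
side [[437.10125008   0.         317.12301072]
 [  0.         437.10125008 200.46649411]
 [  0.           0.           1.        ]] [[ 0.89592135 -0.34365808  0.28146767  0.33059992]
 [-0.44416094 -0.68336168  0.57942892 -0.51632886]
 [-0.00678121 -0.64413969 -0.76487782  0.71346708]
 [ 0.          0.          0.          1.        ]]
top [[466.90756364   0.         315.30264572]
 [  0.         466.90756364 199.50227026]
 [  0.           0.           1.        ]] [[-0.01186455 -0.99211325  0.12478196  0.40834164]
 [-0.99989164  0.01285888  0.00716605 -0.00883972]
 [-0.00871409 -0.12468341 -0.99215831  1.22335891]
 [ 0.          0.          0.          1.        ]]
wrist [[278.15589229   0.         317.73596744]
 [  0.         278.15589229 196.63705171]
 [  0.           0.           1.        ]] [[ 4.30805161e-04 -9.57945265e-01 -2.86950665e-01  7.24672873e-02]
 [ 9.99999733e-01  5.81828634e-04 -4.41033787e-04  3.72778236e-04]
 [ 5.89442342e-04 -2.86950399e-01  9.57945260e-01 -6.95459378e-02]
 [ 0.00000000e+00  0.00000000e+00  0.00000000e+00  1.00000000e+00]]
```

View pics/top0.png

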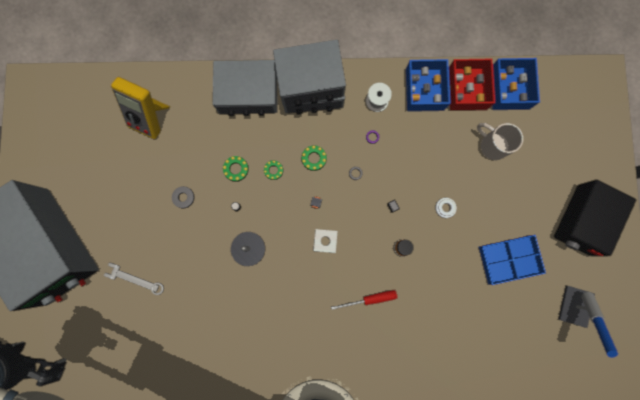

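View pics/side0.png

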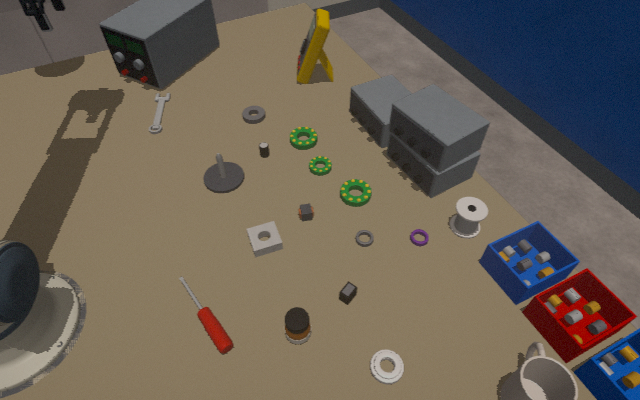

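View pics/wrist0.png

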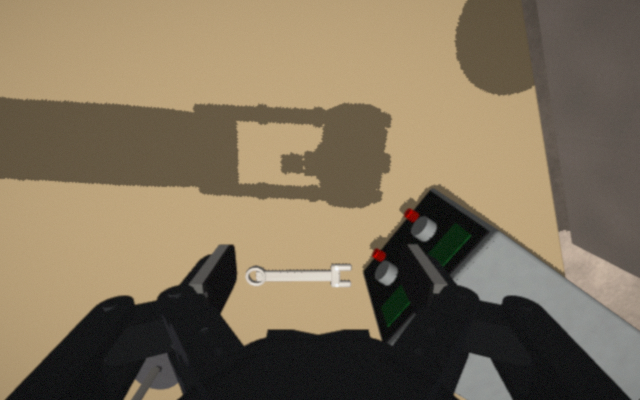

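The top view shows the jig at (248,249), the heat sink at (325,241) and the wide ring at (183,197). The diffuser is at (446,208).
- **LED look-alikes:** (235,168), (273,170) and (314,158). The smallest is (273,170), about 20 px, which matches 52 mm.
- **Narrow rings:** grey at (355,173), purple at (372,137). The grey one is meant.

I'll measure these next and confirm the choices in a crop.

```bash
cat > h.py <<'E'
import numpy as np, cv2
from scipy.optimize import least_squares
from bench import robot, optics, ticket, spotter
from scipy.spatial.transform import Rotation as R
def cam(name):
    s=robot.sense(); d=optics.get_image(name); K=d["camera_matrix"]
    if "world_from_camera" in d: T=d["world_from_camera"]
    else:
        W=np.eye(4);W[:3,:3]=R.from_euler("xyz",s["tcp_rot"]).as_matrix();W[:3,3]=s["tcp_pos"];T=W@d["hand_eye"]
    return d["img"],K,T
def proj(K,T,P):
    P=np.atleast_2d(P);c=(P-T[:3,3])@T[:3,:3];u=c@K.T;return u[:,:2]/u[:,2:]
def back(K,T,px,z):
    r=T[:3,:3]@np.linalg.solve(K,[px[0],px[1],1.]);o=T[:3,3];return o+r*(z-o[2])/r[2]
def cyl(x,y,z0,prof):
    a=np.linspace(0,2*np.pi,60,endpoint=False);return np.vstack([np.c_[x+r*np.cos(a),y+r*np.sin(a),0*a+z0+z] for r,z in prof])
def hullc(p):
    h=cv2.convexHull(np.asarray(p,np.float32));m=cv2.moments(h);return np.array([m['m10']/m['m00'],m['m01']/m['m00'],np.sqrt(m['m00'])])
def regc(reg):
    ys,xs=np.nonzero(reg);return hullc(np.c_[np.r_[xs-.5,xs+.5,xs-.5,xs+.5],np.r_[ys-.5,ys-.5,ys+.5,ys+.5]])
PROF=dict(wide_ring=[(.029,0),(.029,.014)],led_module=[(.026,0),(.026,.012),(.025,.015)],narrow_ring=[(.018,0),(.018,.010)],diffuser=[(.027,0),(.027,.010),(.022,.015)],flux_jar=[(.022,0),(.022,.055)],capacitor=[(.011,0),(.011,.03)],jig=[(.045,0),(.045,.008)])
def show(name,fn,crop=None,f=1):
    im=cam(name)[0][:,:,::-1]
    if crop: x,y,w,h=crop; im=im[y:y+h,x:x+w]
    cv2.imwrite("pics/"+fn,cv2.resize(im,None,fx=f,fy=f,interpolation=cv2.INTER_CUBIC))
E
python3 - <<'E'
from h import *
C={n:cam(n) for n in("top","side")}
for q in ["heat_sink","wide_ring","led_module","narrow_ring","diffuser","jig","capacitor","flux_jar","transformer","relay"]:
    for n in C:
        for d in spotter.cut_out(q,n):
            img,K,T=C[n]; c=regc(d["region"]); z=.01
            if q in PROF:
                f=lambda v:(hullc(proj(K,T,cyl(v[0],v[1],0,PROF[q])))-c)[:2]
                x0=back(K,T,c[:2],.01)[:2]; r=least_squares(f,x0,x_scale=.01,diff_step=1e-3); xy=r.x
                sc=c[2]/hullc(proj(K,T,cyl(*xy,0,PROF[q])))[2]
            else: xy=back(K,T,c[:2],.011)[:2];sc=0
            print(q,n,round(d["p"],2),d["box"],xy.round(4),"size ratio %.2f"%sc)
show("top","t1.png",(160,110,320,160),2.5)
E
```

```text
heat_sink top 0.58 [315.5, 227.6, 20.9, 26.4] [ 0.4535 -0.0245] size ratio 0.00
heat_sink side 0.7 [248.7, 224.8, 34.0, 30.9] [ 0.4545 -0.0253] size ratio 0.00
wide_ring top 0.76 [172.4, 186.2, 22.2, 18.5] [0.5742 0.3493] size ratio 0.97
wide_ring side 0.61 [242.5, 104.6, 23.0, 18.9] [0.5739 0.3488] size ratio 0.93
led_module top 0.87 [221.9, 155.7, 24.1, 26.0] [0.6472 0.2112] size ratio 1.30
led_module top 0.8 [266.0, 159.5, 15.9, 18.6] [0.6432 0.1113] size ratio 0.99
led_module top 0.7 [298.0, 148.7, 31.2, 25.2] [0.6736 0.0028] size ratio 1.33
led_module side 0.94 [339.9, 178.2, 32.6, 31.2] [0.6744 0.002 ] size ratio 1.29
led_module side 0.82 [311.5, 157.0, 19.0, 19.1] [0.6422 0.1071] size ratio 0.96
led_module side 0.77 [290.9, 124.0, 29.2, 27.4] [0.6491 0.2107] size ratio 1.28
narrow_ring side 0.65 [409.9, 228.2, 18.8, 18.7] [ 0.7295 -0.155 ] size ratio 0.98
narrow_ring side 0.48 [356.1, 230.7, 18.1, 18.1] [ 0.6318 -0.1085] size ratio 0.97
diffuser top 0.76 [439.7, 198.6, 17.6, 19.3] [ 0.5363 -0.341 ] size ratio 1.00
diffuser side 0.71 [370.6, 350.8, 38.5, 29.3] [ 0.5369 -0.3411]
[... 245 characters left out ...]
r top 0.15 [315.5, 229.9, 21.5, 21.1] [ 0.4529 -0.0241] size ratio 2.86
capacitor side 0.58 [261.6, 145.3, 9.3, 13.6] [0.5467 0.2051] size ratio 0.96
flux_jar top 0.62 [395.8, 238.5, 21.0, 16.4] [ 0.433  -0.2218] size ratio 0.97
flux_jar side 0.67 [283.2, 308.9, 30.7, 32.0] [ 0.4337 -0.2244] size ratio 0.99
transformer top 0.56 [310.4, 192.5, 9.3, 15.4] [ 0.5542 -0.0012] size ratio 0.00
transformer side 0.69 [295.4, 204.5, 18.9, 16.3] [ 0.5549 -0.0007] size ratio 0.00
relay top 0.61 [389.4, 201.1, 8.1, 11.0] [ 0.5416 -0.2016] size ratio 0.00
relay top 0.52 [348.5, 165.6, 14.5, 15.9] [ 0.6306 -0.1059] size ratio 0.00
relay side 0.65 [337.9, 281.2, 17.5, 23.6] [ 0.544  -0.2007] size ratio 0.00
```

View pics/t1.png

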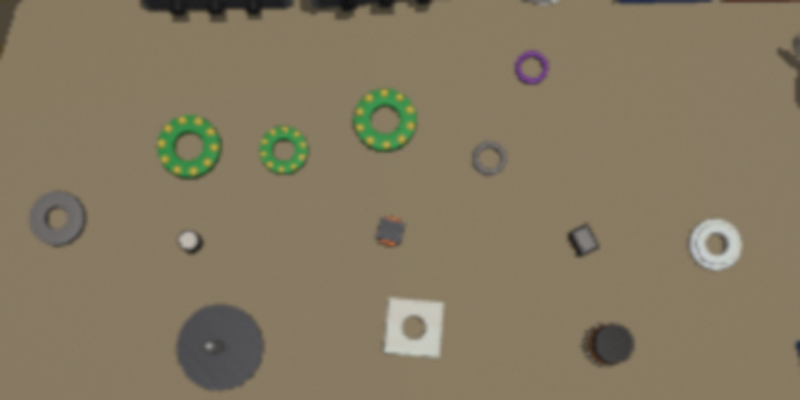

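Sizes confirm it: the LED module at crop (284,150) has ratio 0.99, the others 1.3. The grey narrow ring is at crop (489,158). First I turn the tool to yaw π/2, so the jaws open along world x.

Call:
carry_out([
  [[0,0,0,0,0,0.228],[0,0,0,0,0,0.228],[0,0,0,0,0,0.228],[0,0,0,0,0,0.228],[0,0,0,0,0,0.228]],
])

```text
t: 1.72
tcp_pos: [0.2208, 0.5579, 0.3039]
tcp_rot: [-3.142, -0.0, 2.162]
force: [0.2, -0.0, 0.9]
finger_gap: 0.0857
```

Call:
carry_out([
  [[0,0,0,0,0,0.228],[0,0,0,0,0,0.228],[0,0,0,0,0,0.228],[0,0,0,0,0,0.228],[0,0,0,0,0,0.228]],
])

```text
t: 2.13
tcp_pos: [0.2208, 0.5579, 0.3039]
tcp_rot: [3.142, -0.0, 1.565]
force: [-0.3, 0.3, 0.5]
finger_gap: 0.0855
```

Call:
carry_out([
  [[-0.0425,0.0243,0,0,0,0],[-0.0425,0.0243,0,0,0,0],[-0.0425,0.0243,0,0,0,0],[-0.0425,0.0243,0,0,0,0],[-0.0425,0.0243,0,0,0,0]],
])

```text
t: 2.55
tcp_pos: [0.3184, 0.3864, 0.3039]
tcp_rot: [3.141, -0.0, 1.572]
force: [0.5, 0.2, 0.4]
finger_gap: 0.0856
```

Call:
carry_out([
  [[-0.0425,0.0243,0,0,0,0],[-0.0425,0.0243,0,0,0,0],[-0.0425,0.0243,0,0,0,0],[-0.0425,0.0243,0,0,0,0],[-0.0425,0.0243,0,0,0,0]],
])

```text
t: 2.97
tcp_pos: [0.4157, 0.2162, 0.3042]
tcp_rot: [3.141, -0.0, 1.571]
force: [0.4, -0.1, -0.1]
finger_gap: 0.0853
```

```bash
python3 - <<'E'
from h import *
print(robot.sense()["tcp_pos"],robot.sense()["tcp_rot"])
img,K,T=cam("wrist")
cv2.imwrite("pics/w1.png",img[:,:,::-1])
for q in ["jig","heat_sink"]:
    for d in spotter.cut_out(q,"wrist"): print(q,d["p"],d["box"])
E
```

```text
[0.41567962 0.21618338 0.30421316] [ 3.14072151e+00 -4.14503524e-04  1.57123850e+00]
jig 0.94 [301.2, 161.2, 60.8, 66.1]
heat_sink 0.87 [322.6, 301.0, 40.6, 28.8]
```

View pics/w1.png

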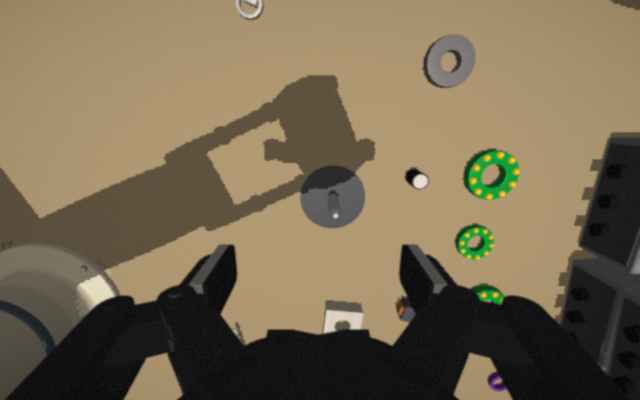

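```bash
cat >> h.py <<'E'
def fit(q,n,z0=0,near=None,vis=1):
    img,K,T=cam(n);out=[]
    for d in spotter.cut_out(q,n):
        c=regc(d["region"]);x0=back(K,T,c[:2],z0+.01)[:2]
        f=lambda v:(hullc(proj(K,T,cyl(v[0],v[1],z0,PROF[q])))-c)[:2]
        xy=least_squares(f,x0,x_scale=.01,diff_step=1e-3).x
        sc=c[2]/hullc(proj(K,T,cyl(*xy,z0,PROF[q])))[2]
        print(q,n,round(d["p"],2),np.round(d["box"],0),xy.round(4),"ratio %.2f"%sc)
E
python3 - <<'E'
from h import *
fit("jig","wrist");fit("wide_ring","wrist");fit("led_module","wrist")
img,K,T=cam("wrist")
print("tip",back(K,T,(335,214.5),.076))
im=img[150:240,290:380,::-1];cv2.imwrite("pics/w1c.png",cv2.resize(im,None,fx=6,fy=6,interpolation=cv2.INTER_CUBIC))
E
```

```text
jig wrist 0.73 [300. 165.  63.  61.] [0.4365 0.1776] ratio 0.99
wide_ring wrist 0.73 [425.  38.  52.  50.] [0.573  0.3487] ratio 0.99
led_module wrist 0.58 [476. 286.  24.  17.] [0.6778 0.0261] ratio 0.62
led_module wrist 0.57 [462. 148.  60.  55.] [0.6482 0.2113] ratio 1.28
led_module wrist 0.56 [452. 227.  39.  33.] [0.6418 0.1124] ratio 0.94
led_module wrist 0.42 [324. 303.  37.  29.] [ 0.4542 -0.0161] ratio 1.08
tip [0.43500415 0.18189185 0.076     ]
```

View pics/w1c.png

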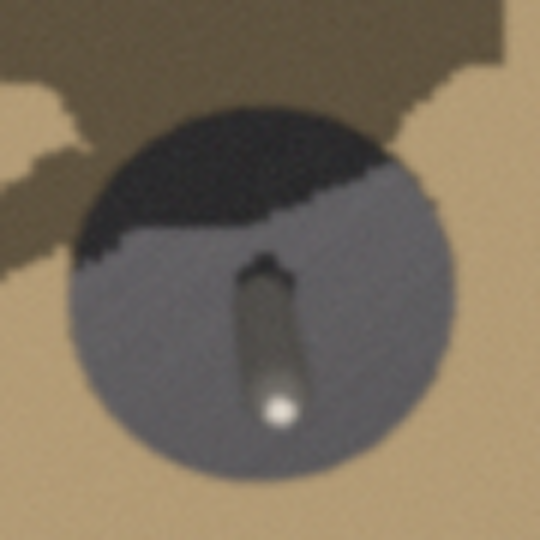

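```bash
python3 - <<'E'
from h import *
img,K,T=cam("wrist")
print("tip",back(K,T,(336.3,217.7),.076)); print("base",back(K,T,(333.1,198.1),.006))
for n,c in (("top",(225,225,50,50)),("side",(195,140,60,60))): show(n,n+"c.png",c,10)
E
```

```text
tip [0.43662645 0.17792489 0.076     ]
base [0.43655001 0.17989545 0.006     ]
```

View pics/topc.png

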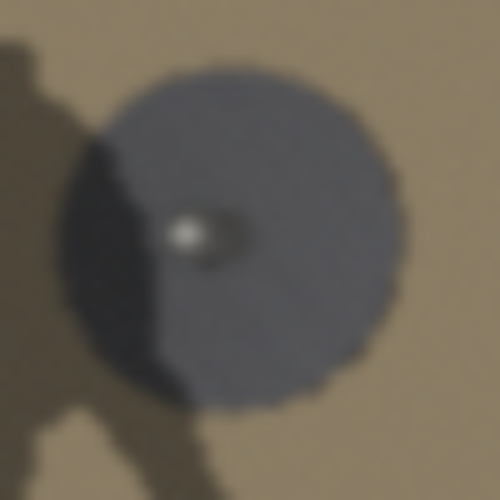

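View pics/sidec.png

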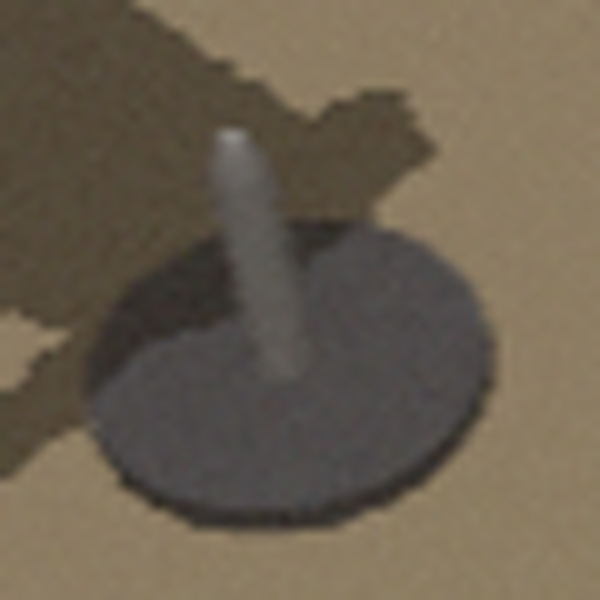

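```bash
python3 - <<'E'
from h import *
_,K,T=cam("top");print(back(K,T,(243.2,248),.076),back(K,T,(247.8,248.2),.008))
_,K,T=cam("side");print(back(K,T,(217.8,153.0),.076))
E
```

```text
[0.43527579 0.17737675 0.076     ] [0.43621213 0.17646652 0.008     ]
[0.43651442 0.17738201 0.076     ]
```

Call:
carry_out([
  [[-0.042,0.0069,0.015,0,0,0],[-0.042,0.0069,0.015,0,0,0],[-0.042,0.0069,0.015,0,0,0],[-0.042,0.0069,0.015,0,0,0],[-0.042,0.0069,0.015,0,0,0]],
])

```text
t: 4.13
tcp_pos: [0.4428, 0.0486, 0.2435]
tcp_rot: [3.141, -0.0, 1.572]
force: [1.0, 0.0, 1.3]
finger_gap: 0.0855
```

Call:
carry_out([
  [[-0.03,0.0069,0.015,0,0,0],[0,0.0069,0.015,0,0,0],[0,0,0,0,0,0]],
])

```text
t: 4.38
tcp_pos: [0.4536, 0.0251, 0.217]
tcp_rot: [-3.137, -0.0, 1.568]
force: [-0.2, 0.5, -0.7]
finger_gap: 0.0855
```

```bash
python3 - <<'E'
from h import *
s=robot.sense();print(s["tcp_pos"],s["tcp_rot"])
img,K,T=cam("wrist");cv2.imwrite("pics/w2.png",img[:,:,::-1])
for d in spotter.cut_out("heat_sink","wrist"):
    print(d["p"],d["box"])
    ys,xs=np.nonzero(d["region"]);h=cv2.convexHull(np.c_[xs,ys].astype(np.int32))
    print(cv2.approxPolyDP(h,4,True).reshape(-1,2).tolist())
E
```

```text
[0.45360404 0.02505808 0.21699351] [-3.13744293e+00 -3.57446805e-04  1.56812322e+00]
0.77 [292.1, 203.4, 57.9, 57.6]
[[346, 207], [341, 263], [290, 257], [296, 202]]
```

View pics/w2.png

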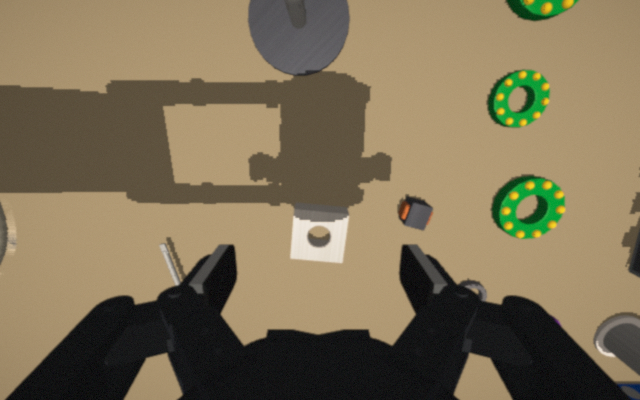

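```bash
python3 - <<'E'
from h import *
img,K,T=cam("wrist")
P=np.array([back(K,T,p,.022) for p in [(347.5,207),(342.5,263),(290,257.5),(295.5,202.5)]]);print(P,P.mean(0))
print("hole",back(K,T,(319,236),.022))
for i in range(4):
    d=P[(i+1)%4]-P[i];print(np.hypot(*d[:2]),np.degrees(np.arctan2(d[1],d[0])))
im=img[190:280,275:365,::-1];cv2.imwrite("pics/w2c.png",cv2.resize(im,None,fx=6,fy=6,interpolation=cv2.INTER_CUBIC))
_,K,T=cam("wrist"); 
E
```

```text
[[ 0.48434645  0.00870067  0.022     ]
 [ 0.48095995 -0.05517805  0.022     ]
 [ 0.42441885 -0.04865768  0.022     ]
 [ 0.43170622  0.01341482  0.022     ]] [ 0.45535787 -0.02043006  0.022     ]
hole [ 0.45550958 -0.02342301  0.022     ]
0.0639684189371677 -93.03466780518151
0.0569158292132864 173.42166812603182
0.062498818340779735 83.30406686782536
0.05285089195325216 -5.117428359097657
```

View pics/w2c.png

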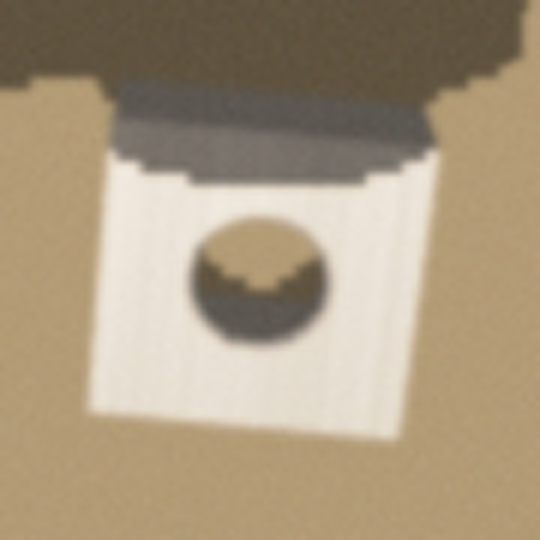

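Call:
carry_out([
  [[-0.031,0.0009,0,0,0,0.0835],[-0.031,0.0009,0,0,0,0.0835],[0,0,0.05,0,0,0],[0,0,0.05,0,0,0],[0,0,0.035,0,0,0]],
])

```text
t: 5.0
tcp_pos: [0.454, -0.0229, 0.1103]
tcp_rot: [3.141, -0.0, 1.485]
force: [-0.2, -0.1, -0.6]
finger_gap: 0.0851
```

Call:
carry_out([
  [[0,0,0.033,0,0,0],[0,0,0,0,0,0]],
], grip=0.8)

```text
t: 5.17
tcp_pos: [0.4516, -0.0223, 0.0805]
tcp_rot: [-3.133, -0.001, 1.485]
force: [-0.8, -0.5, -1.3]
finger_gap: 0.0682
```

```bash
python3 - <<'E'
from h import *
s=robot.sense();print(s["tcp_pos"],s["tcp_rot"],s["finger_gap"])
show("side","s3.png",(170,140,200,150),4); show("wrist","w3.png")
E
```

```text
[ 0.45155698 -0.02228602  0.08045742] [-3.13295796e+00 -5.19198611e-04  1.48524181e+00] 0.06821489523848179
```

View pics/s3.png

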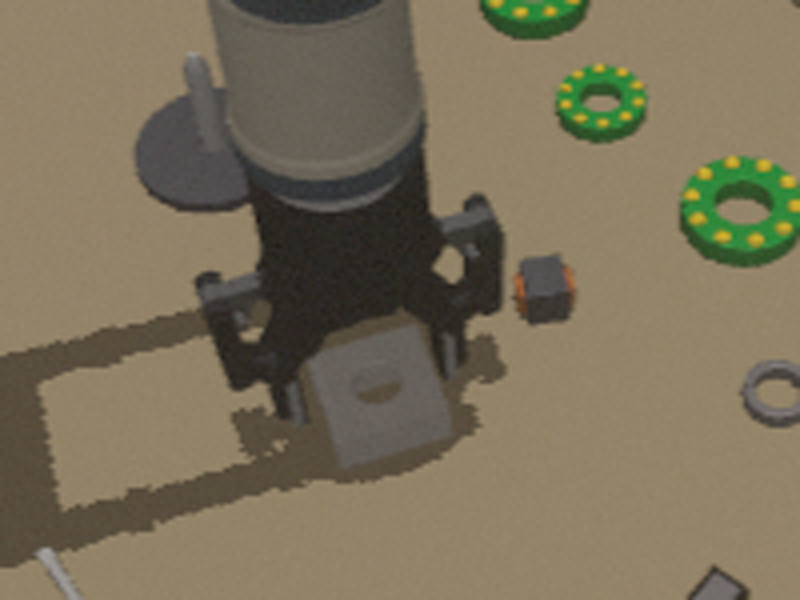

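View pics/w3.png

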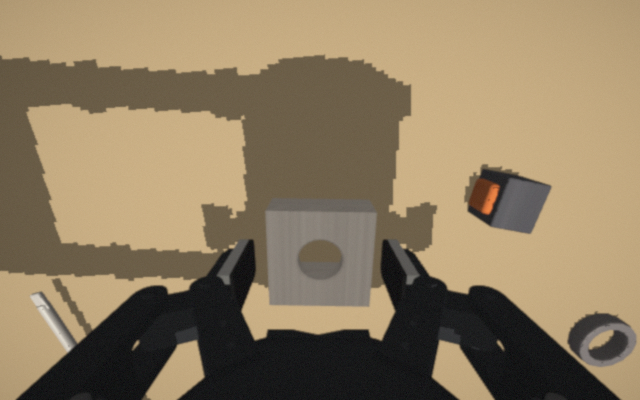

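```bash
python3 - <<'E'
from h import *
img,K,T=cam("wrist");s=robot.sense();print(s["tcp_pos"],s["tcp_rot"])
print(back(K,T,(320,259.5),.022), proj(K,T,s["tcp_pos"]-[0,0,s["tcp_pos"][2]-.022]))
P=np.array([back(K,T,p,.022) for p in [(266,211.5),(376,211.5),(371,306),(270.5,304.5)]]);print(P.mean(0))
# fingertips: bottom inner edges in tool coords at depth guess
for z in (.06,.065,.07,.073,.08):
    print(z,[proj(K,T,s["tcp_pos"]+R.from_euler("xyz",s["tcp_rot"]).apply([x,y,z])).round(0).tolist() for y in(-.034,.034) for x in (.011,-.011)])
E
```

```text
[ 0.45525235 -0.02307254  0.08768296] [3.13902726e+00 3.71632012e-05 1.48487672e+00]
[ 0.45610865 -0.02512903  0.022     ] [[318.09184157 256.2112074 ]]
[ 0.45650718 -0.02602481  0.022     ]
0.06 [[[251.0, 242.0]], [[254.0, 280.0]], [[386.0, 242.0]], [[383.0, 280.0]]]
0.065 [[[253.0, 238.0]], [[256.0, 275.0]], [[384.0, 238.0]], [[381.0, 275.0]]]
0.07 [[[256.0, 234.0]], [[258.0, 270.0]], [[381.0, 234.0]], [[379.0, 270.0]]]
0.073 [[[257.0, 232.0]], [[259.0, 267.0]], [[380.0, 232.0]], [[378.0, 267.0]]]
0.08 [[[259.0, 227.0]], [[262.0, 261.0]], [[378.0, 227.0]], [[375.0, 261.0]]]
```

Call:
carry_out([
  [[-0.0025,0,0.011,0,0,0],[0,0,0,0,0,0],[0,0,0,0,0,0]],
])

```text
t: 5.57
tcp_pos: [0.4546, -0.0257, 0.0776]
tcp_rot: [3.14, 0.0, 1.484]
force: [0.1, 1.0, -0.2]
finger_gap: 0.0684
```

Call:
carry_out([
  [[0,0,0,0,0,0],[0,0,0,0,0,0],[0,0,0,0,0,0],[0,0,0,0,0,0],[0,0,0,0,0,0]],
], grip=0)

```text
t: 5.98
tcp_pos: [0.4548, -0.0258, 0.078]
tcp_rot: [3.139, 0.0, 1.483]
force: [-0.0, -0.3, 6.0]
finger_gap: 0.054
```

```bash
python3 - <<'E'
from h import *
s=robot.sense();print(s["tcp_pos"],s["tcp_rot"],s["finger_gap"])
show("side","s4.png",(170,140,200,150),4); show("wrist","w4.png")
E
```

```text
[ 0.45482728 -0.02575268  0.07800502] [3.13932779e+00 9.78446013e-05 1.48344524e+00] 0.05397204870037042
```

View pics/s4.png

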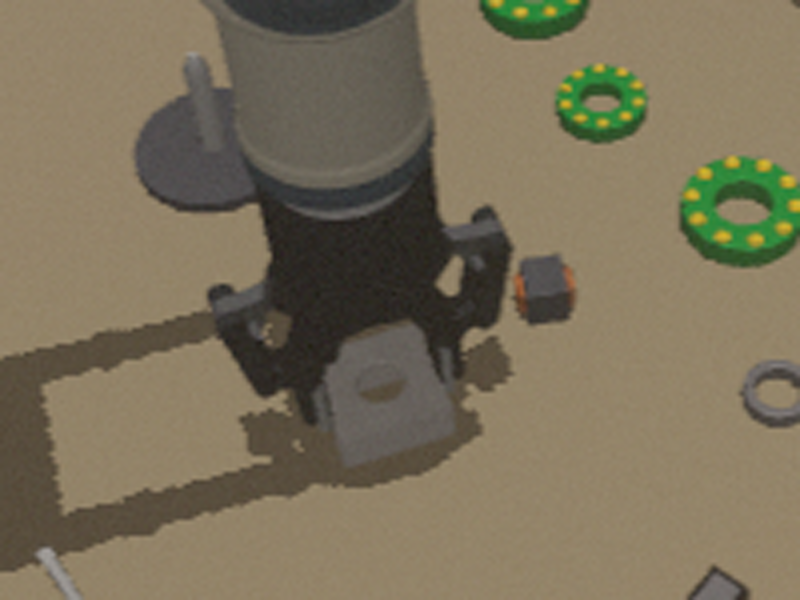

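View pics/w4.png

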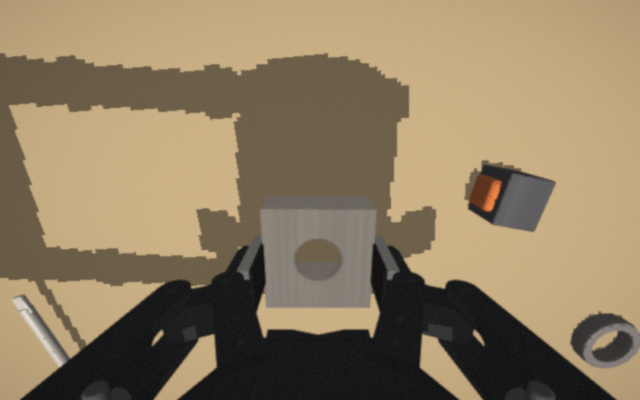

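```bash
python3 - <<'E'
from h import *
img,K,T=cam("wrist");s=robot.sense()
p=back(K,T,(318.2,259.5),.022);print(s["tcp_pos"],p-s["tcp_pos"])
P=np.array([back(K,T,p,.022) for p in [(261,209),(376.5,209),(372,307),(265.5,306.5)]]);print(P.mean(0)-s["tcp_pos"])
E
```

```text
[ 0.45483254 -0.02575502  0.07803136] [ 0.00136378  0.00232477 -0.05603136]
[ 0.00159666  0.00165249 -0.05603136]
```

Call:
carry_out([
  [[0,0,-0.02,0,0,0],[0,0,-0.04,0,0,0],[0,0,-0.04,0,0,0],[0,0,-0.03,0,0,0],[0,0,0,0,0,0]],
])

```text
t: 6.55
tcp_pos: [0.456, -0.0259, 0.1868]
tcp_rot: [3.132, 0.0, 1.484]
force: [0.8, -0.0, 0.6]
finger_gap: 0.0544
```

Call:
carry_out([
  [[0,0,0,0,0,-0.167],[0.05,-0.0049,0,0,0,0],[0.05,-0.0049,0,0,0,0],[0.05,-0.0049,0,0,0,0],[0.05,-0.0049,0,0,0,0]],
])

```text
t: 6.97
tcp_pos: [0.4377, 0.1356, 0.1798]
tcp_rot: [-3.141, 0.0, 1.57]
force: [0.2, 0.1, -0.8]
finger_gap: 0.0543
```

Call:
carry_out([
  [[0.04,-0.0049,0,0,0,0],[0.0125,0,0,0,0,0],[0,0,0,0,0,0],[0,0,0,0,0,0]],
])

```text
t: 7.3
tcp_pos: [0.4342, 0.1762, 0.1799]
tcp_rot: [-3.14, 0.001, 1.572]
force: [-0.3, -0.5, 0.0]
finger_gap: 0.0544
```

```bash
python3 - <<'E'
from h import *
s=robot.sense();print(s["tcp_pos"],s["tcp_rot"],s["finger_gap"])
show("side","s5.png",(120,60,200,150),4); show("wrist","w5.png")
E
```

```text
[0.4342322  0.17620312 0.17985565] [-3.14036235e+00  1.22783460e-03  1.57237625e+00] 0.05437823165117436
```

View pics/s5.png

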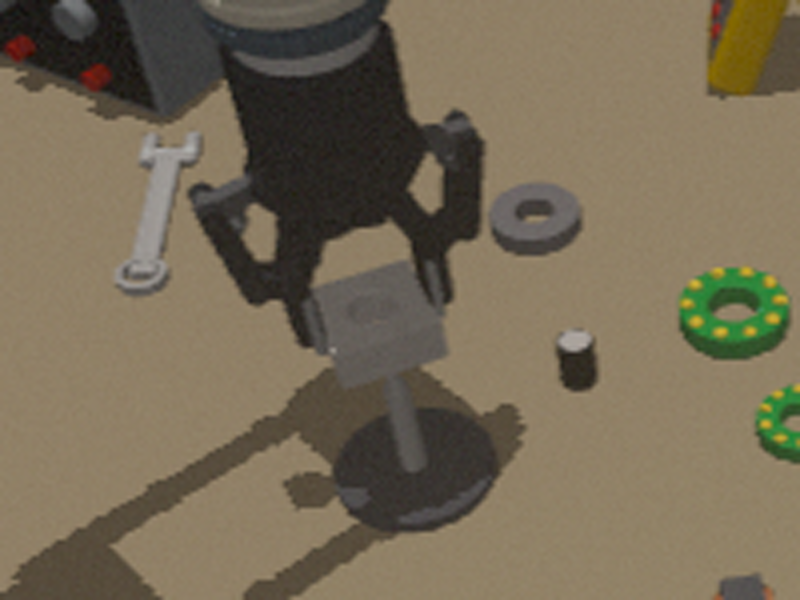

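View pics/w5.png

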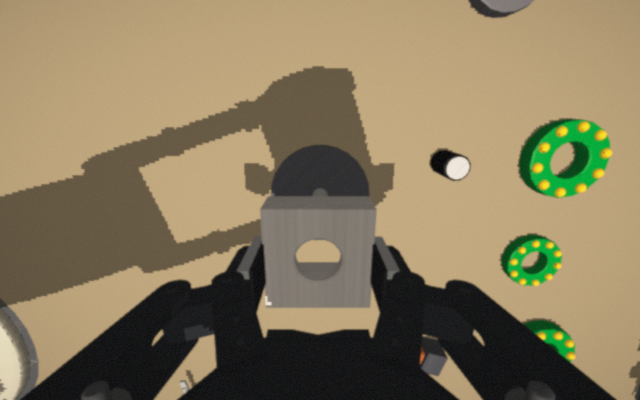

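Call:
carry_out([
  [[0,0.0018,0.022,0,0,0],[0,0,0.022,0,0,0],[0,0,0,0,0,0]],
])

```text
t: 7.65
tcp_pos: [0.4348, 0.1744, 0.1418]
tcp_rot: [-3.136, 0.002, 1.569]
force: [-1.1, -0.2, -2.5]
finger_gap: 0.0545
```

Call:
carry_out([
  [[0,0,0.02,0,0,0],[0,0,0.02,0,0,0],[0,0,0.02,0,0,0],[0,0,0.006,0,0,0],[0,0,0,0,0,0]],
])

```text
t: 8.07
tcp_pos: [0.4354, 0.1753, 0.0917]
tcp_rot: [-3.139, 0.001, 1.57]
force: [-0.7, -0.4, -1.7]
finger_gap: 0.0545
```

```bash
python3 - <<'E'
from h import *
s=robot.sense();print(s["tcp_pos"],s["tcp_rot"],s["force"])
show("side","s6.png",(120,60,200,150),4); show("wrist","w6.png")
E
```

```text
[0.43543565 0.17531067 0.0917154 ] [-3.13902485e+00  9.76692888e-04  1.56956601e+00] [-0.68895889 -0.37753052 -1.71444724]
```

View pics/s6.png

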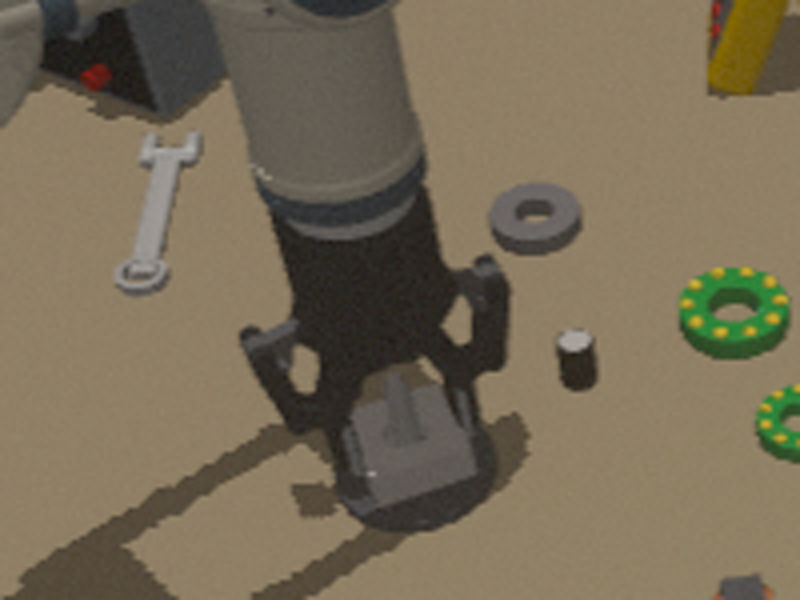

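View pics/w6.png

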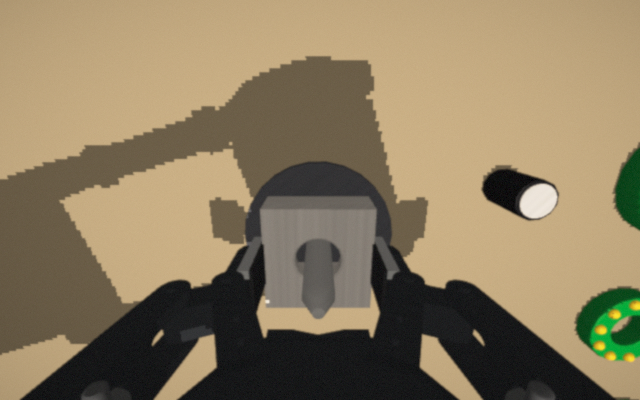

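Call:
carry_out([
  [[0.001,0,0.006,0,0,0],[0,0,0,0,0,0],[0,0,0,0,0,0]],
])

```text
t: 8.42
tcp_pos: [0.4361, 0.1772, 0.0884]
tcp_rot: [3.141, -0.0, 1.571]
force: [-0.0, 0.9, -1.2]
finger_gap: 0.0542
```

Call:
carry_out([
  [[0,0,0,0,0,0],[0,0,0,0,0,0],[0,0,0,0,0,0],[0,0,-0.02,0,0,0],[0,0,-0.04,0,0,0]],
], grip=0.9)

```text
t: 8.83
tcp_pos: [0.4338, 0.1765, 0.1322]
tcp_rot: [-3.134, 0.003, 1.571]
force: [0.0, 0.1, 0.0]
finger_gap: 0.0769
```

Call:
carry_out([
  [[0,0,-0.045,0,0,0],[0,0,-0.045,0,0,0],[0,0,0,0,0,0]],
])

```text
t: 9.08
tcp_pos: [0.4381, 0.1779, 0.2168]
tcp_rot: [3.129, -0.004, 1.571]
force: [0.5, 0.5, 1.0]
finger_gap: 0.077
```

```bash
python3 - <<'E'
from h import *
s=robot.sense();print(s["tcp_pos"],s["tcp_rot"],s["force"])
show("side","s7.png",(120,60,200,150),4); show("wrist","w7.png")
fit("wide_ring","wrist")
E
```

```text
[0.43813906 0.17793881 0.21675224] [ 3.1290432  -0.00405186  1.57114694] [0.513626   0.52137241 1.00587728]
wide_ring wrist 0.68 [444.   3.  73.  32.] [0.5718 0.3313] ratio 0.61
```

View pics/s7.png

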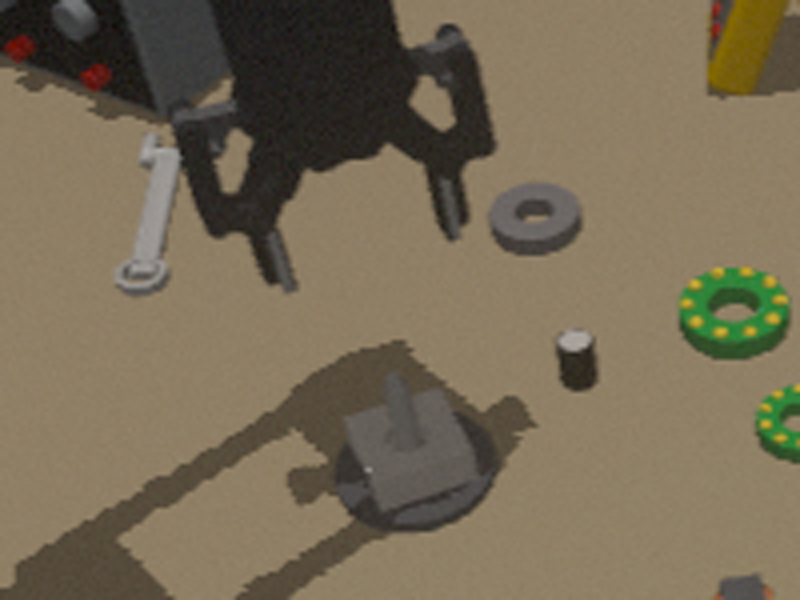

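View pics/w7.png

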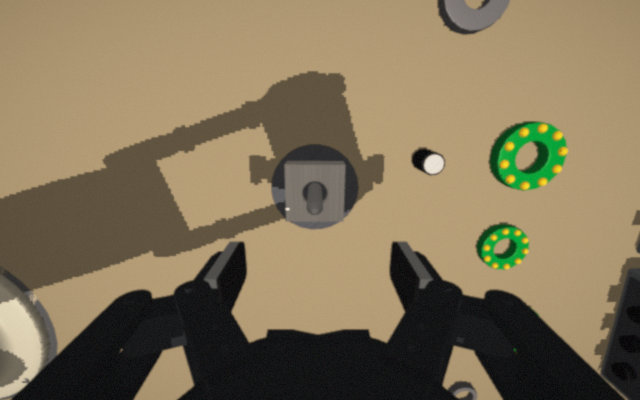

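Call:
carry_out([
  [[0.0356,0.0284,0,0,0,0],[0.0356,0.0284,0,0,0,0],[0.0356,0.0284,0,0,0,0],[0.0356,0.0284,0,0,0,0],[0.0356,0.0284,0.01,0,0,0]],
])

```text
t: 9.7
tcp_pos: [0.5503, 0.321, 0.1991]
tcp_rot: [-3.141, 0.0, 1.571]
force: [-0.2, -0.7, 0.9]
finger_gap: 0.0771
```

Call:
carry_out([
  [[0.0356,0.0284,0.02,0,0,0],[0,0,0.045,0,0,0],[0,0,0.03,0,0,0],[0,0,0,0,0,0],[0,0,0,0,0,0]],
])

```text
t: 10.12
tcp_pos: [0.5707, 0.3473, 0.1199]
tcp_rot: [-3.135, 0.004, 1.571]
force: [-0.2, 0.8, 0.6]
finger_gap: 0.0769
```

```bash
python3 - <<'E'
from h import *
s=robot.sense();print(s["tcp_pos"],s["tcp_rot"],s["force"])
show("wrist","w8.png")
fit("wide_ring","wrist")
E
```

```text
[0.57065577 0.34730737 0.1198767 ] [-3.1349152   0.0036007   1.57107474] [-0.15920089  0.78283225  0.63882551]
wide_ring wrist 0.74 [278. 180.  87.  81.] [0.5738 0.3493] ratio 0.99
wide_ring wrist 0.25 [152. 351.  34.  21.] [0.4471 0.2158] ratio 0.41
```

View pics/w8.png

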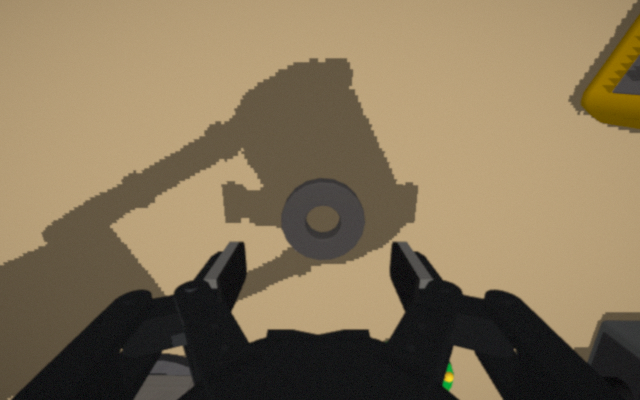

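Call:
carry_out([
  [[0,0,0.03,0,0,0],[0,0,0.024,0,0,0],[0,0,0,0,0,0],[0,0,0,0,0,0],[0,0,0,0,0,0]],
])

```text
t: 10.68
tcp_pos: [0.573, 0.3484, 0.0836]
tcp_rot: [3.138, -0.002, 1.571]
force: [0.3, 0.2, 1.6]
finger_gap: 0.0767
```

```bash
python3 - <<'E'
from h import *
for i in range(3):
    s=robot.sense();print(s["t"],s["tcp_pos"],s["tcp_rot"],s["force"]); cam("top")
show("wrist","w9.png")
fit("wide_ring","wrist")
E
```

```text
10.6833 [0.57303751 0.34836858 0.08358142] [ 3.13837731e+00 -1.74344903e-03  1.57079027e+00] [0.25050811 0.23678546 1.56974076]
10.7333 [0.57317787 0.34850294 0.0837663 ] [ 3.13787320e+00 -1.98209869e-03  1.57087369e+00] [-0.24813851  0.14925845 -0.06997468]
10.7833 [0.57316614 0.34853506 0.08363179] [ 3.13792704e+00 -2.00346588e-03  1.57090338e+00] [-0.30189941 -0.12462478 -0.26759504]
wide_ring wrist 0.85 [269. 200. 102.  96.] [0.5738 0.3493] ratio 0.98
```

View pics/w9.png

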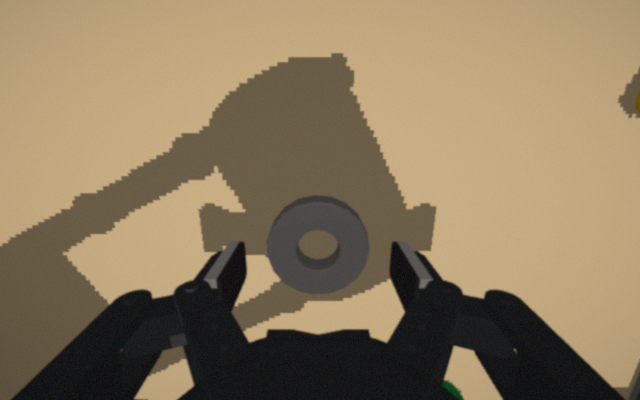

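Call:
carry_out([
  [[0.001,0.0008,0.012,0,0,0],[0,0,0,0,0,0]],
])

```text
t: 11.15
tcp_pos: [0.5723, 0.3487, 0.0691]
tcp_rot: [-3.14, 0.001, 1.571]
force: [-0.1, 0.6, -1.3]
finger_gap: 0.0767
```

Call:
carry_out([
  [[0,0,0,0,0,0],[0,0,0,0,0,0],[0,0,0,0,0,0],[0,0,0,0,0,0],[0,0,0,0,0,0]],
], grip=0)

```text
t: 11.57
tcp_pos: [0.5729, 0.3489, 0.071]
tcp_rot: [3.142, -0.0, 1.571]
force: [-0.7, 0.3, -0.4]
finger_gap: 0.0556
```

```bash
python3 - <<'E'
from h import *
s=robot.sense();print(s["t"],s["tcp_pos"],s["tcp_rot"],s["force"],s["finger_gap"])
show("wrist","w10.png")
fit("wide_ring","wrist");fit("wide_ring","side")
E
```

```text
11.5667 [0.57286008 0.3488654  0.07104579] [ 3.14156048e+00 -6.94608017e-06  1.57096090e+00] [-0.73301548  0.34002096 -0.44693368] 0.055629513082139176
wide_ring wrist 0.8 [262. 203. 112. 108.] [0.5735 0.3496] ratio 0.97
wide_ring side 0.79 [243. 108.  22.  15.] [0.5748 0.3472] ratio 0.97
wide_ring side 0.72 [357. 230.  17.  18.] [ 0.6317 -0.1085] ratio 0.62
```

View pics/w10.png

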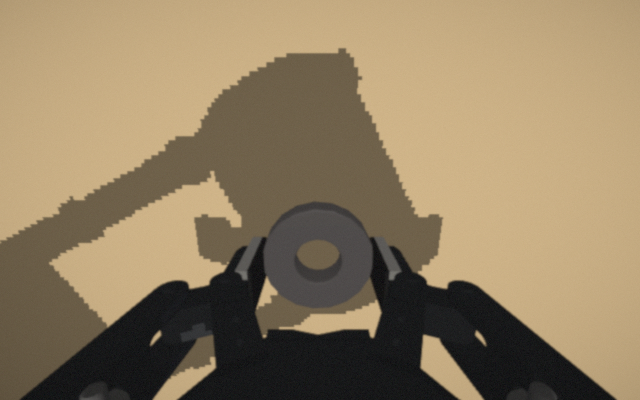

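Call:
carry_out([
  [[0,0,-0.03,0,0,0],[0,0,-0.045,0,0,0],[0,0,-0.045,0,0,0],[-0.0356,-0.0284,-0.02,0,0,0],[-0.0356,-0.0284,0,0,0,0]],
])

```text
t: 12.23
tcp_pos: [0.529, 0.2929, 0.1885]
tcp_rot: [3.134, -0.004, 1.572]
force: [0.6, 0.0, 1.0]
finger_gap: 0.0557
```

Call:
carry_out([
  [[-0.0356,-0.0284,0,0,0,0],[-0.0356,-0.0284,0,0,0,0],[-0.0356,-0.0284,0,0,0,0],[-0.0356,-0.0284,0,0,0,0],[0,0,0,0,0,0]],
])

```text
t: 12.65
tcp_pos: [0.433, 0.1743, 0.182]
tcp_rot: [-3.139, 0.003, 1.569]
force: [-0.4, 0.5, -0.7]
finger_gap: 0.0556
```

Call:
carry_out([
  [[0,0,0,0,0,0],[0,0,0,0,0,0],[0,0,0,0,0,0]],
])

```text
t: 12.9
tcp_pos: [0.4372, 0.1786, 0.1835]
tcp_rot: [3.141, -0.0, 1.571]
force: [-0.2, 0.2, -0.2]
finger_gap: 0.0557
```

```bash
python3 - <<'E'
from h import *
s=robot.sense();print(s["t"],s["tcp_pos"],s["tcp_rot"],s["force"],s["finger_gap"])
show("wrist","w11.png");show("side","s11.png",(120,60,200,150),4);
E
```

```text
12.9 [0.43717209 0.17856972 0.18346734] [ 3.14080231e+00 -4.70536805e-04  1.57144088e+00] [-0.23228113  0.19732215 -0.2424423 ] 0.05571293425758677
```

View pics/s11.png

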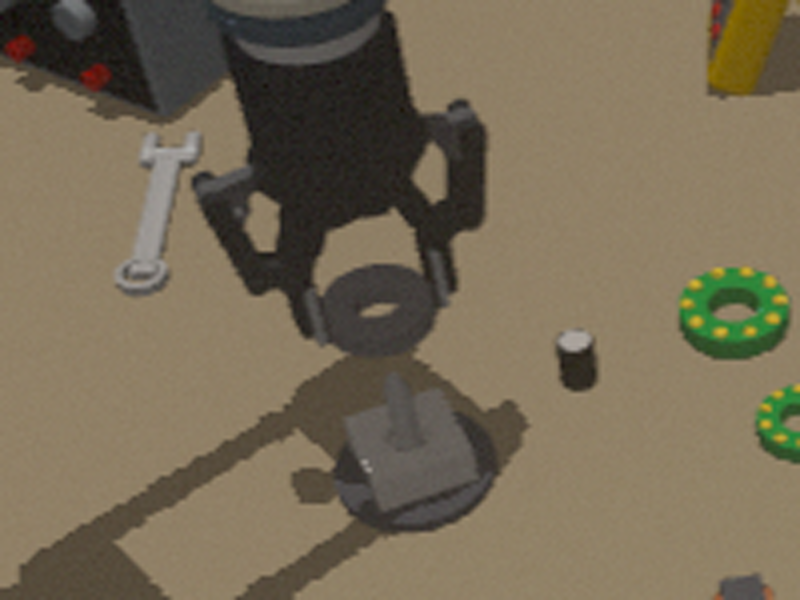

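Call:
carry_out([
  [[-0.0015,-0.0012,0.02,0,0,0],[0,0,0.025,0,0,0],[0,0,0.025,0,0,0],[0,0,0,0,0,0],[0,0,0,0,0,0]],
])

```text
t: 13.42
tcp_pos: [0.4352, 0.177, 0.126]
tcp_rot: [-3.138, 0.001, 1.572]
force: [0.7, 0.1, 0.5]
finger_gap: 0.0556
```

Call:
carry_out([
  [[0,0,0.015,0,0,0],[0,0,0.012,0,0,0],[0,0,0,0,0,0],[0,0,0,0,0,0],[0,0,0,0,0,0]],
])

```text
t: 13.83
tcp_pos: [0.4357, 0.1768, 0.1058]
tcp_rot: [3.141, -0.0, 1.571]
force: [0.5, 0.3, -0.1]
finger_gap: 0.0557
```

```bash
python3 - <<'E'
from h import *
s=robot.sense();print(s["t"],s["tcp_pos"],s["tcp_rot"],s["force"],s["finger_gap"])
show("wrist","w12.png");show("side","s12.png",(120,60,200,150),4);
E
```

```text
13.8333 [0.43574177 0.17682067 0.10584221] [ 3.14119732e+00 -1.67606259e-04  1.57098022e+00] [ 0.46184447  0.26067401 -0.09568864] 0.05567790712671074
```

View pics/w12.png

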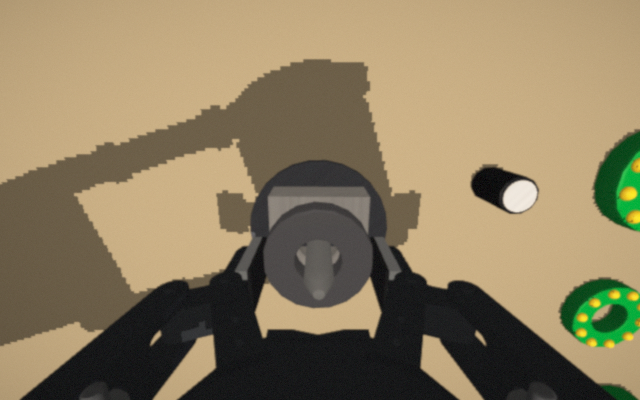

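View pics/s12.png

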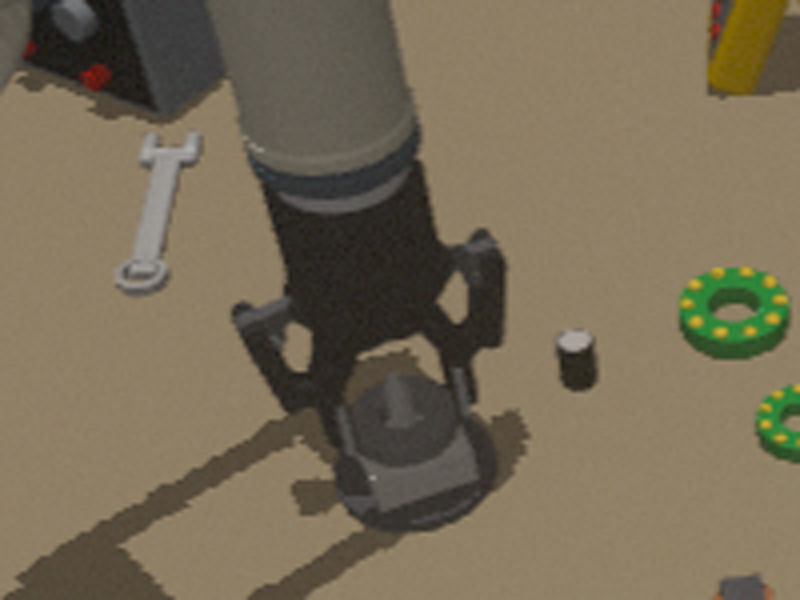

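Threaded cleanly. Now the last 5 mm, then release and rise.

Call:
carry_out([
  [[0,0,0.006,0,0,0],[0,0,0,0,0,0],[0,0,0,0,0,0],[0,0,0,0,0,0]],
])

```text
t: 14.27
tcp_pos: [0.4358, 0.1768, 0.101]
tcp_rot: [3.141, -0.0, 1.571]
force: [0.9, -0.3, 1.1]
finger_gap: 0.0557
```

Call:
carry_out([
  [[0,0,0,0,0,0],[0,0,0,0,0,0],[0,0,0,0,0,0],[0,0,-0.02,0,0,0],[0,0,-0.04,0,0,0]],
], grip=0.9)

```text
t: 14.68
tcp_pos: [0.4334, 0.176, 0.1444]
tcp_rot: [-3.133, 0.003, 1.571]
force: [0.6, 0.2, 0.5]
finger_gap: 0.0769
```

Call:
carry_out([
  [[0,0,-0.045,0,0,0],[0,0,-0.045,0,0,0],[0,0,0,0,0,0],[0,0,0,0,0,0],[0,0,0,0,0,0]],
])

```text
t: 15.1
tcp_pos: [0.4355, 0.1767, 0.2202]
tcp_rot: [-3.141, 0.0, 1.571]
force: [-0.8, 0.0, 0.1]
finger_gap: 0.0772
```

```bash
python3 - <<'E'
from h import *
s=robot.sense();print(s["t"],s["tcp_pos"],s["tcp_rot"],s["force"],s["finger_gap"])
show("wrist","w13.png");show("side","s13.png",(120,60,200,150),4);
fit("led_module","wrist");fit("wide_ring","wrist",.03);fit("led_module","top")
E
```

```text
15.1 [0.43545052 0.17672629 0.22020156] [-3.14116117e+00  1.57073478e-04  1.57103799e+00] [-0.79261181  0.01075335  0.06886994] 0.07719739812549979
led_module wrist 0.67 [475. 222.  55.  42.] [0.6422 0.1115] ratio 0.97
led_module wrist 0.56 [491. 120.  78.  70.] [0.6488 0.2111] ratio 1.27
wide_ring wrist 0.91 [286. 165.  68.  60.] [0.4364 0.1773] ratio 0.99
wide_ring wrist 0.18 [416. 147.  32.  25.] [0.537  0.2098] ratio 0.42
led_module top 0.89 [303. 149.  25.  23.] [0.6734 0.0024] ratio 1.30
led_module top 0.77 [223. 154.  27.  25.] [0.6469 0.2106] ratio 1.29
led_module top 0.68 [265. 156.  17.  24.] [0.6426 0.1107] ratio 1.00
led_module top 0.26 [308. 194.  15.  17.] [ 0.5542 -0.0012] ratio 0.67
```

View pics/w13.png

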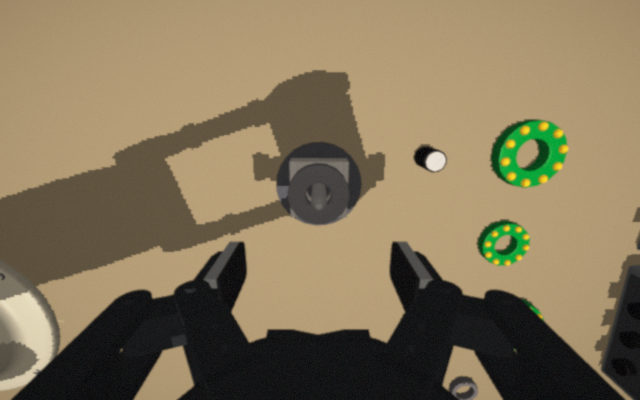

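View pics/s13.png

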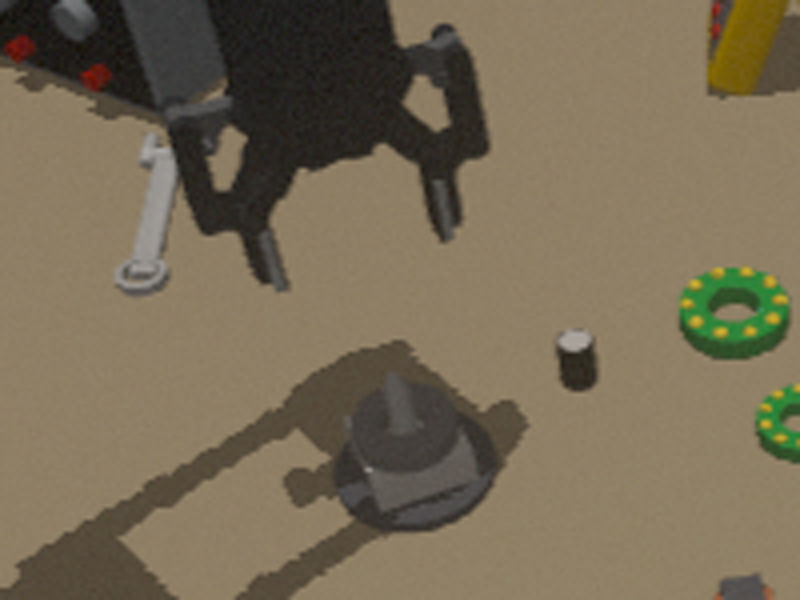

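Call:
carry_out([
  [[-0.0137,0.0431,0,0,0,0],[-0.0137,0.0431,0,0,0,0],[-0.0137,0.0431,0,0,0,0],[-0.0137,0.0431,0,0,0,0],[-0.0137,0.0431,0.01,0,0,0]],
])

```text
t: 15.92
tcp_pos: [0.6101, 0.1214, 0.2141]
tcp_rot: [3.139, -0.0, 1.571]
force: [0.3, 0.4, -0.1]
finger_gap: 0.0766
```

Call:
carry_out([
  [[-0.0137,0.0431,0.02,0,0,0],[0,0,0.045,0,0,0],[0,0,0.03,0,0,0],[0,0,0,0,0,0],[0,0,0,0,0,0]],
])

```text
t: 16.33
tcp_pos: [0.6415, 0.1109, 0.1345]
tcp_rot: [-3.137, 0.001, 1.571]
force: [0.6, 0.3, 0.5]
finger_gap: 0.0771
```

Call:
carry_out([
  [[0,0,0.025,0,0,0],[0,0,0.015,0,0,0],[0,0,0,0,0,0],[0,0,0,0,0,0],[0,0,0,0,0,0]],
])

```text
t: 16.75
tcp_pos: [0.6429, 0.1113, 0.1066]
tcp_rot: [3.139, -0.0, 1.571]
force: [0.6, -0.4, 0.2]
finger_gap: 0.0768
```

```bash
python3 - <<'E'
from h import *
s=robot.sense();print(s["t"],s["tcp_pos"],s["tcp_rot"],s["force"],s["finger_gap"])
show("wrist","w14.png")
fit("led_module","wrist")
E
```

```text
16.75 [0.64289686 0.11125643 0.10656009] [ 3.13939213e+00 -2.10319102e-04  1.57129540e+00] [ 0.60916804 -0.38923146  0.15545554] 0.07682263904758554
led_module wrist 0.78 [260.   0. 129. 126.] [0.6485 0.2105] ratio 1.28
led_module wrist 0.68 [325. 321.  66.  21.] [0.6757 0.0313] ratio 0.50
led_module wrist 0.59 [278. 191.  78.  74.] [0.6437 0.1112] ratio 0.98
led_module wrist 0.26 [  2.  60.  50. 138.] [0.4703 0.1714] ratio 0.82
```

View pics/w14.png

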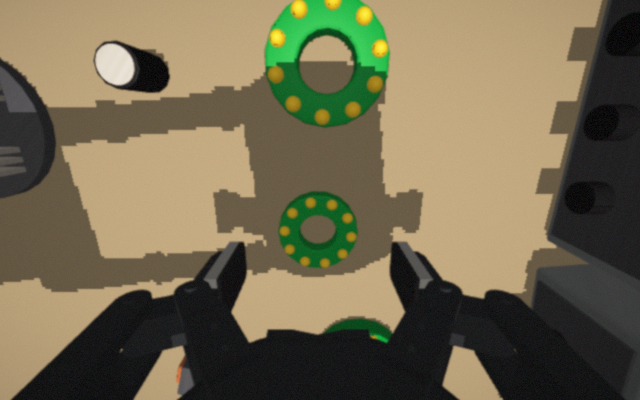

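Call:
carry_out([
  [[0,0.0005,0.03,0,0,0],[0,0,0.012,0,0,0],[0,0,0,0,0,0],[0,0,0,0,0,0],[0,0,0,0,0,0]],
])

```text
t: 17.32
tcp_pos: [0.6431, 0.1111, 0.0719]
tcp_rot: [3.141, -0.0, 1.571]
force: [-0.3, 1.0, 0.3]
finger_gap: 0.0772
```

Call:
carry_out([
  [[0,0,0,0,0,0],[0,0,0,0,0,0],[0,0,0,0,0,0],[0,0,0,0,0,0],[0,0,0,0,0,0]],
], grip=0)

```text
t: 17.73
tcp_pos: [0.6437, 0.1112, 0.073]
tcp_rot: [3.139, -0.0, 1.571]
force: [-0.6, 0.4, 6.7]
finger_gap: 0.049
```

```bash
python3 - <<'E'
from h import *
s=robot.sense();print(s["t"],s["tcp_pos"],s["tcp_rot"],s["force"],s["finger_gap"])
show("wrist","w15.png")
fit("led_module","wrist")
E
```

```text
17.7333 [0.6437253  0.11115847 0.07299981] [ 3.13861610e+00 -3.58965586e-04  1.57101886e+00] [-0.56250356  0.35974629  6.65012205] 0.04898828540435569
led_module wrist 0.89 [247.   0. 159. 135.] [0.6485 0.2054] ratio 1.18
led_module wrist 0.75 [271. 207.  94.  91.] [0.6446 0.1117] ratio 0.96
```

View pics/w15.png

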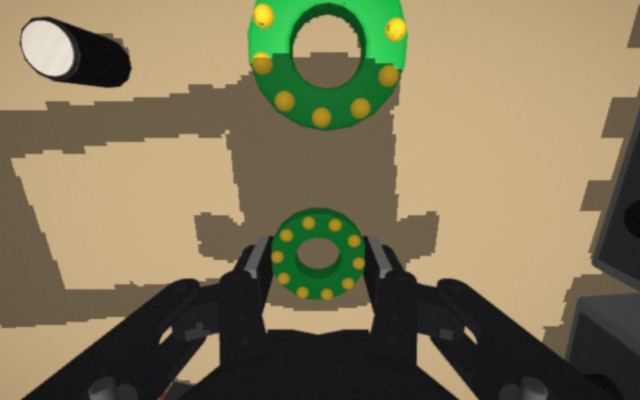

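Call:
carry_out([
  [[0,0,-0.03,0,0,0],[0,0,-0.045,0,0,0],[0,0,-0.045,0,0,0],[0.0138,-0.0433,-0.03,0,0,0],[0.0138,-0.0433,0,0,0,0]],
])

```text
t: 18.3
tcp_pos: [0.5772, 0.1325, 0.1965]
tcp_rot: [3.132, -0.002, 1.569]
force: [0.3, -0.0, 0.6]
finger_gap: 0.0487
```

Call:
carry_out([
  [[0.0138,-0.0433,0,0,0,0],[0.0138,-0.0433,0,0,0,0],[0.0138,-0.0433,0,0,0,0],[0.0138,-0.0433,0,0,0,0],[0,0,0,0,0,0]],
])

```text
t: 18.72
tcp_pos: [0.4317, 0.1782, 0.1893]
tcp_rot: [-3.138, -0.001, 1.574]
force: [0.4, 1.1, 0.2]
finger_gap: 0.0487
```

Call:
carry_out([
  [[0,0,0,0,0,0],[0,0,0,0,0,0],[0,0,0,0,0,0]],
])

```text
t: 18.97
tcp_pos: [0.4373, 0.1765, 0.1902]
tcp_rot: [3.141, 0.0, 1.57]
force: [-0.3, -0.5, -0.7]
finger_gap: 0.0484
```

```bash
python3 - <<'E'
from h import *
s=robot.sense();print(s["t"],s["tcp_pos"],s["tcp_rot"],s["force"],s["finger_gap"])
show("side","s16.png",(120,60,200,150),4);
E
```

```text
18.9667 [0.4373326  0.17653517 0.19021394] [3.14100039e+00 1.01684413e-04 1.57041090e+00] [-0.33925247 -0.52201902 -0.73824623] 0.04844638525541557
```

View pics/s16.png

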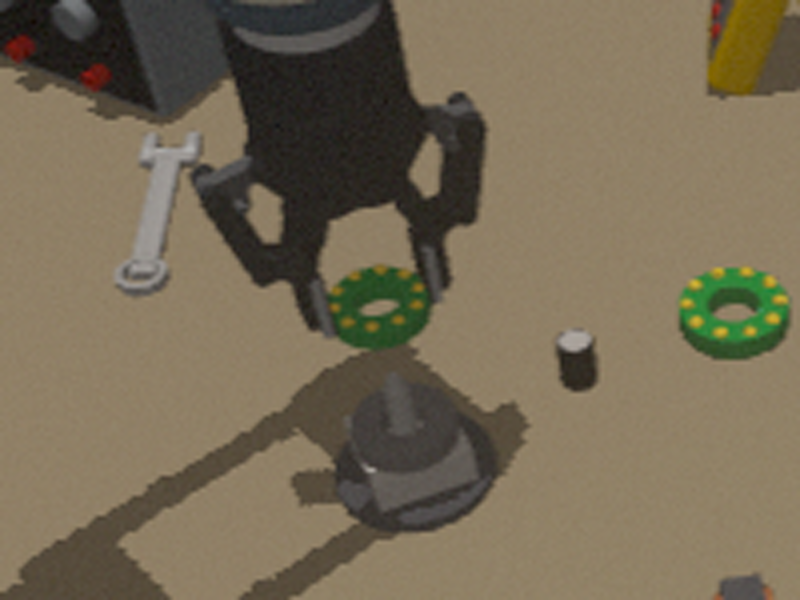

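Call:
carry_out([
  [[0.001,-0.0015,0.02,0,0,0],[0,0,0.02,0,0,0],[0,0,0.02,0,0,0],[0,0,0.015,0,0,0],[0,0,0.005,0,0,0]],
])

```text
t: 19.43
tcp_pos: [0.435, 0.1769, 0.1234]
tcp_rot: [-3.138, 0.001, 1.57]
force: [-1.0, -1.2, -0.9]
finger_gap: 0.0488
```

Call:
carry_out([
  [[0,0,0,0,0,0],[0,0,0,0,0,0],[0,0,0,0,0,0],[0,0,0,0,0,0]],
])

```text
t: 19.77
tcp_pos: [0.4359, 0.1777, 0.1273]
tcp_rot: [3.14, -0.001, 1.571]
force: [-0.5, -0.3, -0.4]
finger_gap: 0.0489
```

```bash
python3 - <<'E'
from h import *
s=robot.sense();print(s["t"],s["tcp_pos"],s["tcp_rot"],s["force"],s["finger_gap"])
show("wrist","w17.png")
E
```

```text
19.7667 [0.43593827 0.17771556 0.12725358] [ 3.13970212e+00 -6.44043332e-04  1.57094033e+00] [-0.53018456 -0.31082538 -0.40706214] 0.048896466793221405
```

View pics/w17.png

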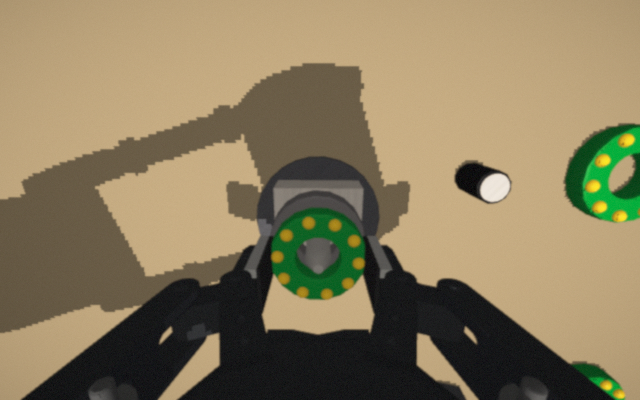

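Threaded, about 10 mm left to go.

Call:
carry_out([
  [[0,0,0.007,0,0,0],[0,0,0.005,0,0,0],[0,0,0,0,0,0],[0,0,0,0,0,0],[0,0,0,0,0,0]],
])

```text
t: 20.23
tcp_pos: [0.4356, 0.1777, 0.1169]
tcp_rot: [3.14, -0.0, 1.571]
force: [0.2, -0.7, 4.5]
finger_gap: 0.0484
```

```bash
python3 - <<'E'
from h import *
s=robot.sense();print(s["t"],s["tcp_pos"],s["tcp_rot"],s["force"],s["finger_gap"])
show("side","s18.png",(160,120,120,90),6)
E
```

```text
20.2333 [0.43559826 0.17767948 0.11693225] [ 3.14048640e+00 -3.51300786e-04  1.57106026e+00] [ 0.23623108 -0.72374722  4.49090039] 0.04839388457320935
```

View pics/s18.png

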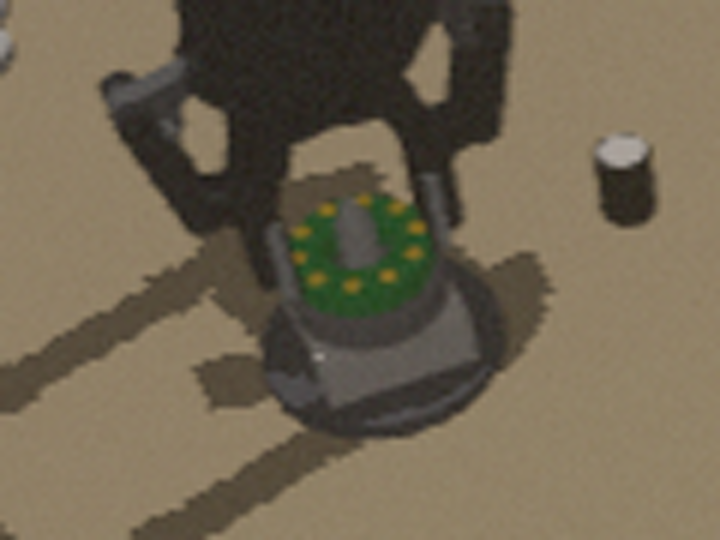

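Call:
carry_out([
  [[0,0,0,0,0,0],[0,0,0,0,0,0],[0,0,0,0,0,0],[0,0,-0.02,0,0,0],[0,0,-0.04,0,0,0]],
], grip=0.9)

```text
t: 20.7
tcp_pos: [0.4332, 0.1768, 0.1598]
tcp_rot: [-3.132, 0.003, 1.571]
force: [0.0, 0.1, -0.5]
finger_gap: 0.0771
```

Call:
carry_out([
  [[0,0,-0.045,0,0,0],[0,0,-0.025,0,0,0],[0,0,0,0,0,0],[0,0,0,0,0,0],[0,0,0,0,0,0]],
])

```text
t: 21.12
tcp_pos: [0.435, 0.1774, 0.219]
tcp_rot: [-3.14, 0.001, 1.571]
force: [-0.1, -0.5, -0.3]
finger_gap: 0.0768
```

```bash
python3 - <<'E'
from h import *
s=robot.sense();print(s["t"],s["tcp_pos"],s["tcp_rot"],s["force"],s["finger_gap"])
show("side","s19.png",(160,120,120,90),6)
img,K,T=cam("wrist");cv2.imwrite("pics/w19.png",img[:,:,::-1])
hsv=cv2.cvtColor(img,cv2.COLOR_RGB2HSV);m=((hsv[:,:,0]>18)&(hsv[:,:,0]<32)&(hsv[:,:,1]>170)).astype(np.uint8)
n,l,st,ce=cv2.connectedComponentsWithStats(m)
for i in range(1,n):
    if st[i,4]>8: print(st[i,4],ce[i].round(1),back(K,T,ce[i],.057).round(4))
fit("led_module","wrist",.044);fit("wide_ring","wrist",.03)
E
```

```text
21.1167 [0.43498832 0.17744378 0.21900627] [-3.13967281e+00  6.07045592e-04  1.57099462e+00] [-0.09630339 -0.47369736 -0.31670931] 0.07683576496427313
64 [546.  126.4] [0.6183 0.2404 0.057 ]
59 [527.3 130.5] [0.604  0.2371 0.057 ]
59 [561.  133.7] [0.6317 0.2346 0.057 ]
56 [512.6 144.4] [0.5944 0.226  0.057 ]
57 [566.3 149.5] [0.6392 0.2219 0.057 ]
51 [507.6 162.2] [0.5932 0.2114 0.057 ]
54 [560.1 166.8] [0.6378 0.2076 0.057 ]
51 [513.4 176.9] [0.6006 0.1989 0.057 ]
42 [313.8 177.1] [0.4316 0.1984 0.057 ]
42 [329.1 178.6] [0.4446 0.1971 0.057 ]
52 [545.8 179.7] [0.6285 0.1964 0.057 ]
55 [528.1 183.5] [0.6142 0.1931 0.057 ]
41 [300.2 185. ] [0.42   0.1915 0.057 ]
38 [340.8 188.7] [0.4548 0.1883 0.057 ]
38 [294.8 198.3] [0.415  0.1795 0.057 ]
39 [343.6 203. ] [0.4576 0.1753 0.057 ]
33 [298.4 212.4] [0.418  0.1665 0.057 ]
38 [337.1 215.8] [0.4521 0.1634 0.057 ]
32 [309.6 221.5] [0.4278 0.1579 0.057 ]
33 [324.1 222.8] [0.4407 0.1567 0.057 ]
19 [542. 318.] [0.6581 0.0554 0.057 ]
led_module wrist 0.93 [492. 117.  80.  73.] [0.6151 0.2171] ratio 1.07
led_module wrist 0.74 [288. 169.  59.  56.] [0.4361 0.1777] ratio 0.99
led_module wrist 0.58 [524. 304.  18.  16.] [0.6537 0.0605] ratio 0.21
wide_ring wrist 0.81 [287. 166.  65.  41.] [0.4367 0.1858] ratio 0.81
```

View pics/w19.png

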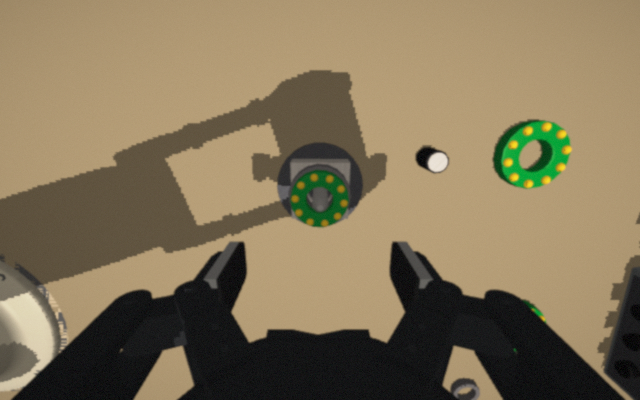

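View pics/s19.png

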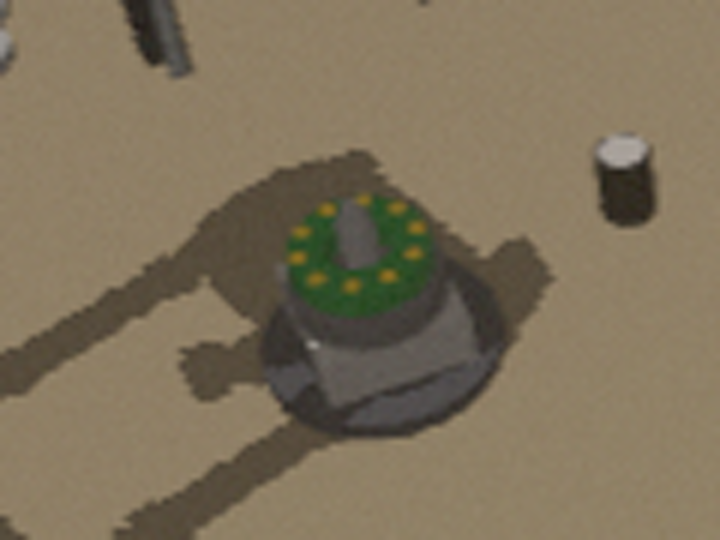

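Call:
carry_out([
  [[-0.0397,0.0274,0,0,0,0],[-0.0397,0.0274,0,0,0,0],[-0.0397,0.0274,0,0,0,0],[-0.0397,0.0274,0,0,0,0],[-0.0397,0.0274,0,0,0,0]],
], grip=0.7)

```text
t: 21.83
tcp_pos: [0.5457, 0.0172, 0.2201]
tcp_rot: [-3.141, -0.0, 1.571]
force: [0.9, -0.0, 0.1]
finger_gap: 0.0597
```

Call:
carry_out([
  [[-0.0397,0.0274,0,0,0,0],[-0.0397,0.0274,0,0,0,0],[-0.0397,0.0274,0.01,0,0,0],[-0.0397,0.0274,0.02,0,0,0],[0,0,0.045,0,0,0]],
])

```text
t: 22.25
tcp_pos: [0.6367, -0.1145, 0.1637]
tcp_rot: [3.132, 0.005, 1.566]
force: [0.8, 0.2, 1.0]
finger_gap: 0.0597
```

Call:
carry_out([
  [[0,0,0.045,0,0,0],[0,0,0.015,0,0,0],[0,0,0,0,0,0],[0,0,0,0,0,0],[0,0,0,0,0,0]],
])

```text
t: 22.67
tcp_pos: [0.6337, -0.1079, 0.1156]
tcp_rot: [3.138, 0.001, 1.572]
force: [0.6, -0.5, 1.3]
finger_gap: 0.0597
```

```bash
python3 - <<'E'
from h import *
s=robot.sense();print(s["t"],s["tcp_pos"],s["tcp_rot"],s["force"],s["finger_gap"])
show("wrist","w20.png")
fit("narrow_ring","wrist")
E
```

```text
22.6667 [ 0.63367856 -0.10793242  0.11559236] [3.13751955e+00 9.44354341e-04 1.57172391e+00] [ 0.63638846 -0.50504413  1.29108459] 0.05974756503083693
narrow_ring wrist 0.89 [421. 254.  52.  36.] [ 0.7303 -0.1473] ratio 0.73
narrow_ring wrist 0.77 [289. 194.  52.  54.] [ 0.6322 -0.1068] ratio 0.97
```

View pics/w20.png

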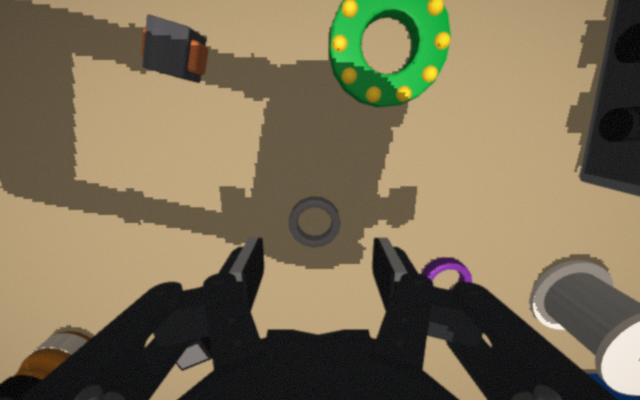

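Call:
carry_out([
  [[0.001,0,0.025,0,0,0],[0,0,0.013,0,0,0],[0,0,0,0,0,0],[0,0,0,0,0,0],[0,0,0,0,0,0]],
])

```text
t: 23.23
tcp_pos: [0.6329, -0.1074, 0.0829]
tcp_rot: [3.141, 0.0, 1.571]
force: [0.3, -0.2, -0.0]
finger_gap: 0.0598
```

```bash
python3 - <<'E'
from h import *
s=robot.sense();print(s["t"],s["tcp_pos"],s["tcp_rot"],s["force"],s["finger_gap"])
show("wrist","w21.png",(220,160,200,150),4)
fit("narrow_ring","wrist")
E
```

```text
23.2333 [ 0.63287119 -0.1073905   0.08289457] [3.14083971e+00 2.04954647e-04 1.57108587e+00] [ 0.3099633  -0.19634842 -0.03205272] 0.0598093999356074
narrow_ring wrist 0.75 [282. 214.  63.  60.] [ 0.6323 -0.1068] ratio 0.98
```

View pics/w21.png

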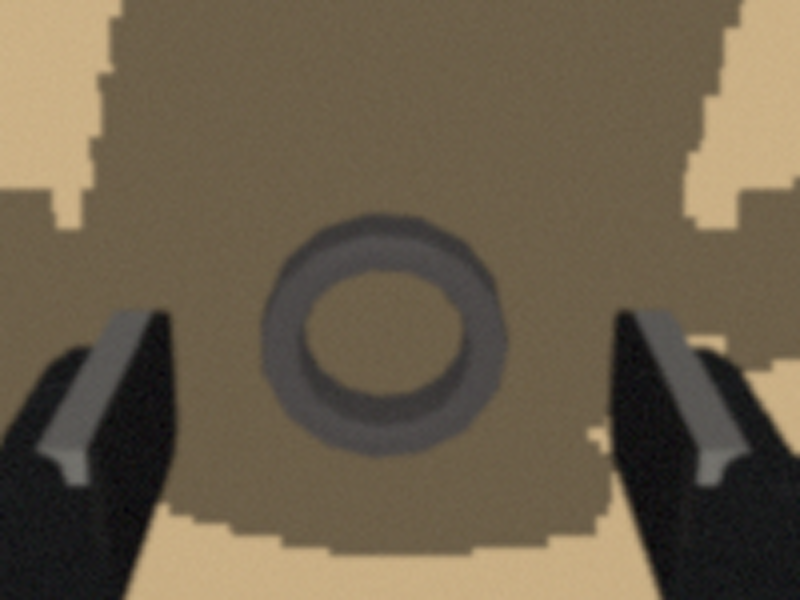

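Call:
carry_out([
  [[0.0005,-0.0005,0.01,0,0,0],[0,0,0,0,0,0],[0,0,0,0,0,0],[0,0,0,0,0,0]],
])

```text
t: 23.72
tcp_pos: [0.632, -0.1069, 0.0737]
tcp_rot: [-3.141, -0.0, 1.571]
force: [-0.2, 0.4, 0.7]
finger_gap: 0.06
```

Call:
carry_out([
  [[0,0,0,0,0,0],[0,0,0,0,0,0],[0,0,0,0,0,0],[0,0,0,0,0,0],[0,0,0,0,0,0]],
], grip=0)

```text
t: 24.13
tcp_pos: [0.6326, -0.107, 0.0749]
tcp_rot: [3.14, 0.0, 1.571]
force: [-0.3, -0.1, 3.6]
finger_gap: 0.0328
```

```bash
python3 - <<'E'
from h import *
s=robot.sense();print(s["t"],s["tcp_pos"],s["tcp_rot"],s["force"],s["finger_gap"])
show("wrist","w22.png",(220,160,200,150),4)
fit("narrow_ring","wrist")
show("side","s22.png",(300,170,120,90),6)
E
```

```text
24.1333 [ 0.63256768 -0.10703285  0.07489032] [3.14035565e+00 3.21174561e-04 1.57102184e+00] [-0.2905854  -0.07863497  3.62053933] 0.032832347203289744
narrow_ring wrist 0.88 [289. 218.  60.  66.] [ 0.6333 -0.1068] ratio 0.97
narrow_ring wrist 0.61 [450. 289.  59.  44.] [ 0.7305 -0.1479] ratio 0.69
```

View pics/w22.png

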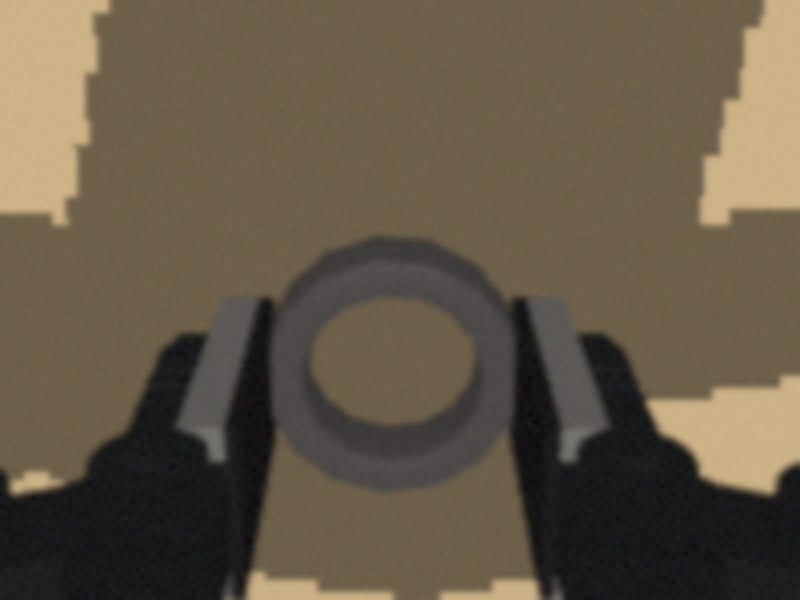

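View pics/s22.png

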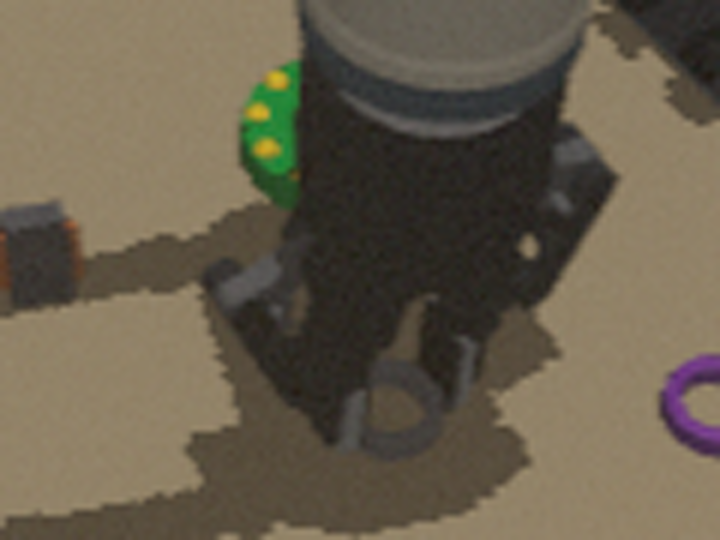

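Call:
carry_out([
  [[0,0,-0.03,0,0,0],[0,0,-0.045,0,0,0],[0,0,-0.045,0,0,0],[0.0395,-0.0274,-0.025,0,0,0],[0.0395,-0.0274,0,0,0,0]],
])

```text
t: 24.75
tcp_pos: [0.5909, -0.0459, 0.1949]
tcp_rot: [3.133, 0.001, 1.568]
force: [0.4, 1.6, 1.4]
finger_gap: 0.0326
```

Call:
carry_out([
  [[0.0395,-0.0274,0,0,0,0],[0.0395,-0.0274,0,0,0,0],[0.0395,-0.0274,0,0,0,0],[0.0395,-0.0274,0,0,0,0],[0.0395,-0.0274,0,0,0,0]],
])

```text
t: 25.17
tcp_pos: [0.478, 0.1141, 0.1885]
tcp_rot: [-3.141, 0.0, 1.571]
force: [0.0, 0.2, -0.2]
finger_gap: 0.0332
```

Call:
carry_out([
  [[0.0395,-0.0274,0,0,0,0],[0.0395,-0.0274,0,0,0,0],[0,0,0,0,0,0],[0,0,0,0,0,0],[0,0,0,0,0,0]],
])

```text
t: 25.58
tcp_pos: [0.4357, 0.176, 0.1889]
tcp_rot: [-3.141, 0.001, 1.572]
force: [0.5, -0.3, -0.1]
finger_gap: 0.0331
```

Call:
carry_out([
  [[0,0,0,0,0,0],[0,0,0,0,0,0],[0,0,0,0,0,0]],
])

```text
t: 25.83
tcp_pos: [0.4363, 0.1752, 0.1891]
tcp_rot: [-3.141, 0.0, 1.569]
force: [1.2, 0.3, 0.0]
finger_gap: 0.0325
```

```bash
python3 - <<'E'
from h import *
s=robot.sense();print(s["t"],s["tcp_pos"],s["tcp_rot"],s["force"],s["finger_gap"])
show("wrist","w23.png",(220,160,200,150),4)
show("side","s23.png",(120,60,200,150),4)
E
```

```text
25.8333 [0.43632633 0.17519249 0.18905539] [-3.14116192e+00  2.88854497e-04  1.56894387e+00] [1.15028535 0.28742019 0.01165963] 0.03253067457919741
```

View pics/w23.png

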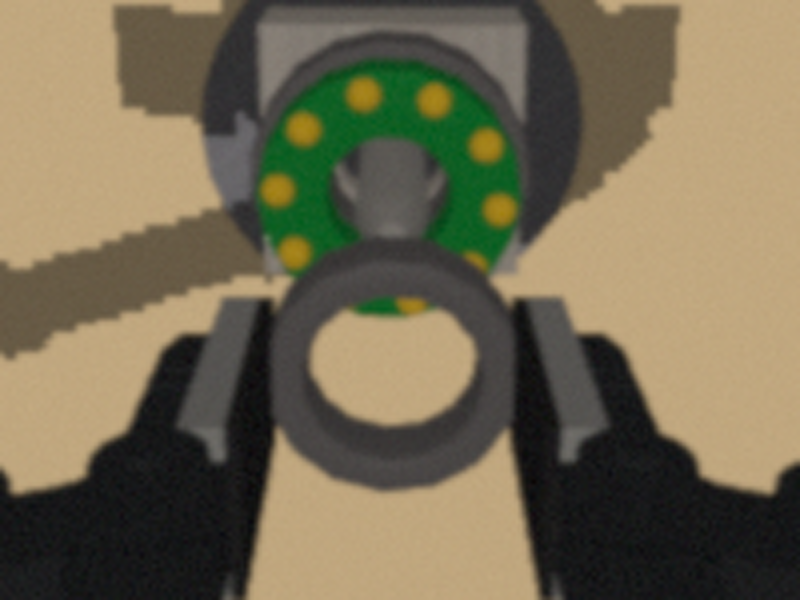

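View pics/s23.png

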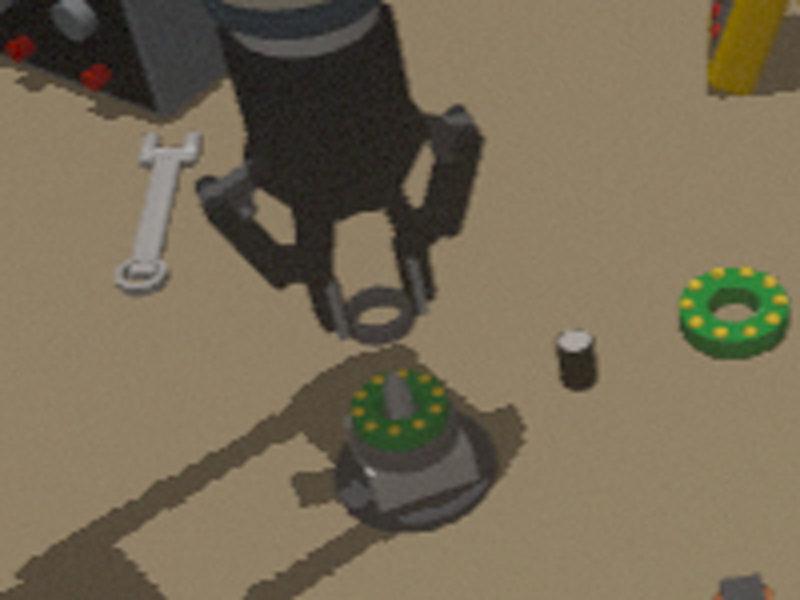

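Call:
carry_out([
  [[0.0025,-0.001,0.02,0,0,0],[0,0,0.02,0,0,0],[0,0,0.015,0,0,0],[0,0,0,0,0,0],[0,0,0,0,0,0]],
])

```text
t: 26.35
tcp_pos: [0.4347, 0.1778, 0.1446]
tcp_rot: [-3.14, 0.001, 1.571]
force: [0.4, -0.1, -0.2]
finger_gap: 0.0325
```

Call:
carry_out([
  [[0,0,0,0,0,0],[0,0,0,0,0,0],[0,0,0,0,0,0]],
])

```text
t: 26.6
tcp_pos: [0.4354, 0.1783, 0.1464]
tcp_rot: [3.14, -0.001, 1.571]
force: [0.1, -0.9, -0.4]
finger_gap: 0.0328
```

```bash
python3 - <<'E'
from h import *
s=robot.sense();print(s["t"],s["tcp_pos"],s["tcp_rot"],s["force"],s["finger_gap"])
show("wrist","w24.png",(220,160,200,150),4)
E
```

```text
26.6 [0.435389   0.17828896 0.14640128] [ 3.13988938e+00 -5.26207729e-04  1.57090224e+00] [ 0.11605178 -0.9218044  -0.39270124] 0.032845152695733085
```

View pics/w24.png

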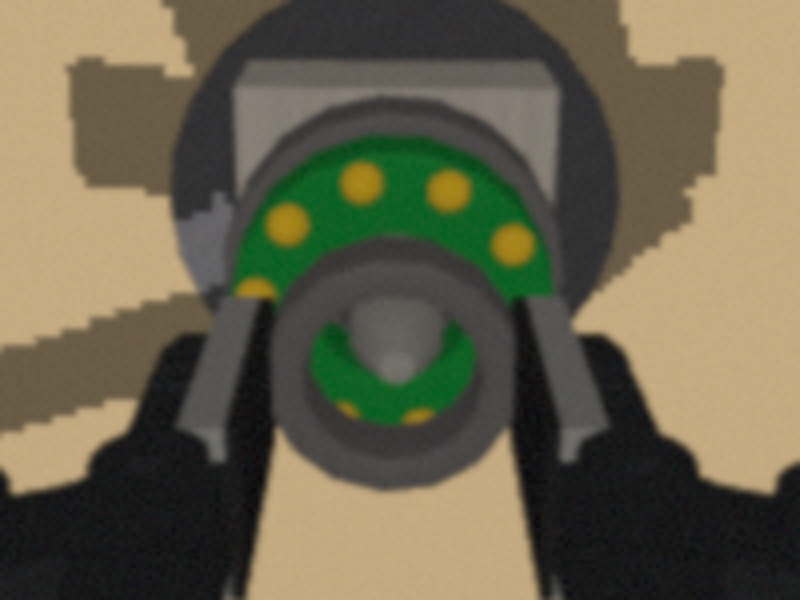

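Call:
carry_out([
  [[-0.001,0,0.008,0,0,0],[0,0,0.007,0,0,0],[0,0,0,0,0,0],[0,0,0,0,0,0],[0,0,0,0,0,0]],
])

```text
t: 27.07
tcp_pos: [0.4348, 0.1773, 0.1331]
tcp_rot: [-3.141, 0.0, 1.571]
force: [0.5, 0.3, -1.0]
finger_gap: 0.0328
```

Call:
carry_out([
  [[0,0,0,0,0,0],[0,0,0,0,0,0]],
])

```text
t: 27.23
tcp_pos: [0.435, 0.1774, 0.1335]
tcp_rot: [3.141, -0.0, 1.571]
force: [0.5, -0.3, -1.1]
finger_gap: 0.0328
```

```bash
cat >> h.py <<'E'
def leds(z):
    img,K,T=cam("wrist")
    hsv=cv2.cvtColor(img,cv2.COLOR_RGB2HSV);m=((hsv[:,:,0]>18)&(hsv[:,:,0]<32)&(hsv[:,:,1]>170)).astype(np.uint8)
    n,l,st,ce=cv2.connectedComponentsWithStats(m);
    return [(st[i,4],ce[i].round(1),back(K,T,ce[i],z).round(4)) for i in range(1,n) if st[i,4]>20]
E
python3 - <<'E'
from h import *
s=robot.sense();print(s["t"],s["tcp_pos"],s["tcp_rot"],s["force"],s["finger_gap"])
show("wrist","w25.png",(220,160,200,150),4)
for l in leds(.057): print(l)
img,K,T=cam("wrist")
# predicted ring outline center for held ring
print(proj(K,T,s["tcp_pos"]-[0,0,.065]))
fit("narrow_ring","wrist",s["tcp_pos"][2]-.0749)
E
```

```text
27.2333 [0.43502243 0.17743362 0.13351608] [ 3.14127229e+00 -9.43797014e-05  1.57104292e+00] [ 0.4966491  -0.33291801 -1.10045079] 0.032836799199809176
(np.int32(141), array([618. , 138.7]), array([0.5906, 0.2382, 0.057 ]))
(np.int32(126), array([595.2, 158.2]), array([0.5818, 0.2281, 0.057 ]))
(np.int32(121), array([585.6, 183.1]), array([0.5805, 0.2146, 0.057 ]))
(np.int32(113), array([592.5, 203.5]), array([0.5875, 0.203 , 0.057 ]))
(np.int32(79), array([635.6, 207.5]), array([0.6121, 0.2007, 0.057 ]))
(np.int32(97), array([310.1, 211.1]), array([0.4316, 0.1984, 0.057 ]))
(np.int32(113), array([612.2, 212.6]), array([0.6   , 0.1977, 0.057 ]))
(np.int32(95), array([333.8, 213.1]), array([0.4448, 0.1973, 0.057 ]))
(np.int32(94), array([290.1, 222.3]), array([0.4203, 0.1917, 0.057 ]))
(np.int32(92), array([351. , 227.6]), array([0.4547, 0.1885, 0.057 ]))
(np.int32(75), array([600.2, 378.1]), array([0.6284, 0.0779, 0.057 ]))
(np.int32(67), array([613.3, 386.7]), array([0.6397, 0.0702, 0.057 ]))
[[316.20218674 255.00589114]]
narrow_ring wrist 0.86 [288. 220.  58.  64.] [0.4357 0.1777] ratio 0.96
```

View pics/w25.png

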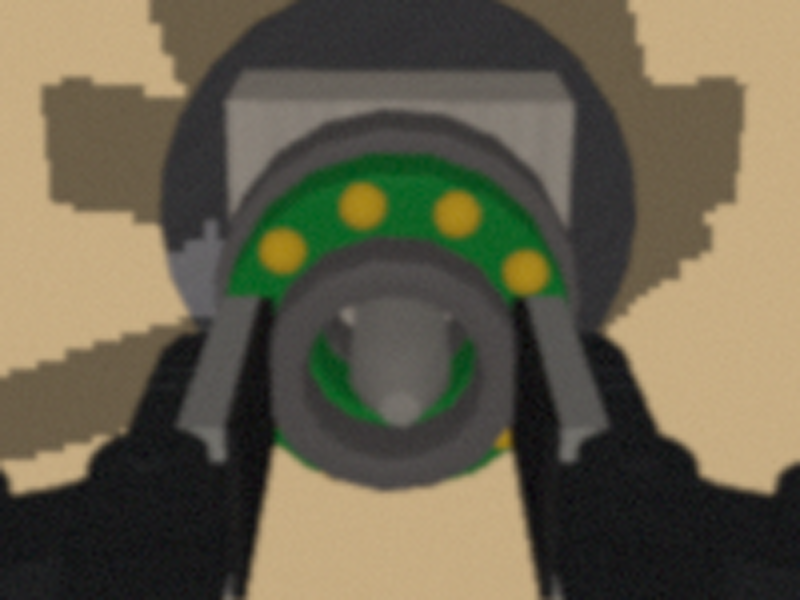

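Call:
carry_out([
  [[0,0.0007,0.0015,0,0,0],[0,0,0.0015,0,0,0],[0,0,0,0,0,0],[0,0,0,0,0,0],[0,0,0,0,0,0]],
])

```text
t: 27.9
tcp_pos: [0.4355, 0.1774, 0.1309]
tcp_rot: [3.142, -0.0, 1.571]
force: [0.1, 0.3, -0.2]
finger_gap: 0.0325
```

```bash
python3 - <<'E'
from h import *
s=robot.sense();print(s["t"],s["tcp_pos"],s["tcp_rot"],s["force"],s["finger_gap"])
show("wrist","w26.png",(220,160,200,150),4)
fit("narrow_ring","wrist",s["tcp_pos"][2]-.0749)
E
```

```text
27.9 [0.4355138  0.17737869 0.13088153] [ 3.14153894e+00 -2.37182405e-05  1.57095149e+00] [ 0.10926026  0.34156065 -0.24981295] 0.03246616688234868
narrow_ring wrist 0.91 [287. 217.  62.  65.] [0.4362 0.1777] ratio 0.96
narrow_ring wrist 0.33 [277. 180.  86.  34.] [0.4372 0.2095] ratio 0.88
```

View pics/w26.png

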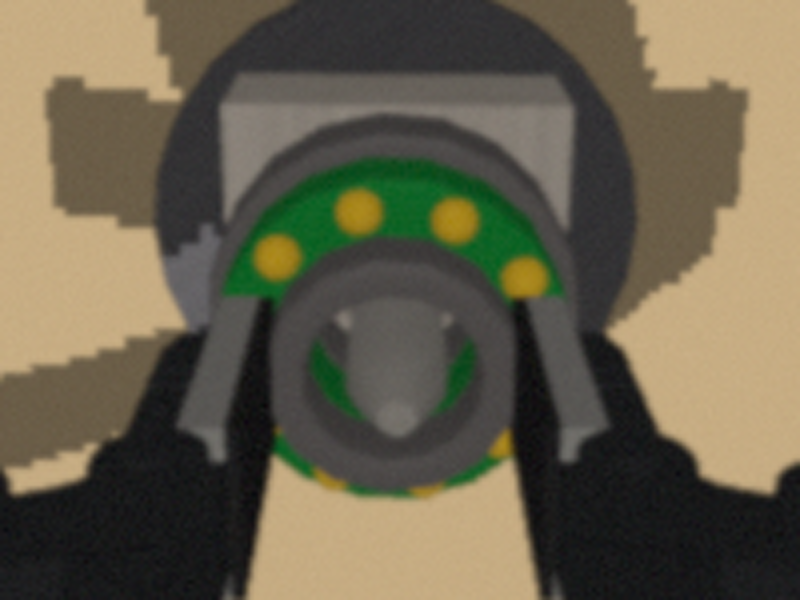

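Call:
carry_out([
  [[0,0,0.001,0,0,0],[0,0,0,0,0,0],[0,0,0,0,0,0]],
])

```text
t: 28.3
tcp_pos: [0.4355, 0.1774, 0.1308]
tcp_rot: [3.141, -0.0, 1.571]
force: [-1.9, -1.0, 6.0]
finger_gap: 0.0327
```

Contact: 6 N at TCP 0.1308, which means an underside of about 56 mm. That is on the LED board, not on the LED tops (59 mm). I'll release gently and look.

Call:
carry_out([
  [[0,0,0,0,0,0],[0,0,0,0,0,0],[0,0,0,0,0,0],[0,0,-0.02,0,0,0],[0,0,-0.04,0,0,0]],
], grip=0.7)

```text
t: 28.72
tcp_pos: [0.4336, 0.1767, 0.1737]
tcp_rot: [-3.133, 0.003, 1.571]
force: [0.2, 1.0, -1.0]
finger_gap: 0.0597
```

Call:
carry_out([
  [[0,0,-0.03,0,0,0],[0,0,-0.02,0,0,0],[0,0,0,0,0,0],[0,0,0,0,0,0],[0,0,0,0,0,0]],
])

```text
t: 29.13
tcp_pos: [0.4352, 0.1773, 0.2166]
tcp_rot: [-3.14, 0.001, 1.571]
force: [-0.0, -0.0, -0.6]
finger_gap: 0.0601
```

```bash
python3 - <<'E'
from h import *
s=robot.sense();print(s["t"],s["tcp_pos"],s["tcp_rot"],s["force"],s["finger_gap"])
show("wrist","w27.png",(240,140,160,120),5)
show("side","s27.png",(170,130,100,75),8)
fit("narrow_ring","wrist",.056)
for l in leds(.057)[:]: 
    if abs(l[2][0]-.436)<.03: print(l[2])
E
```

```text
29.1333 [0.43515341 0.17726317 0.21661977] [-3.13973957e+00  6.22230014e-04  1.57100226e+00] [-0.02217593 -0.02072993 -0.55636007] 0.0601299091456158
narrow_ring wrist 0.66 [301. 180.  38.  44.] [0.4362 0.1775] ratio 0.96
[0.4314 0.1982 0.057 ]
[0.4448 0.1971 0.057 ]
[0.4202 0.1917 0.057 ]
[0.4546 0.1884 0.057 ]
[0.4149 0.1794 0.057 ]
[0.4576 0.1754 0.057 ]
[0.4176 0.1665 0.057 ]
[0.4528 0.163  0.057 ]
```

View pics/w27.png

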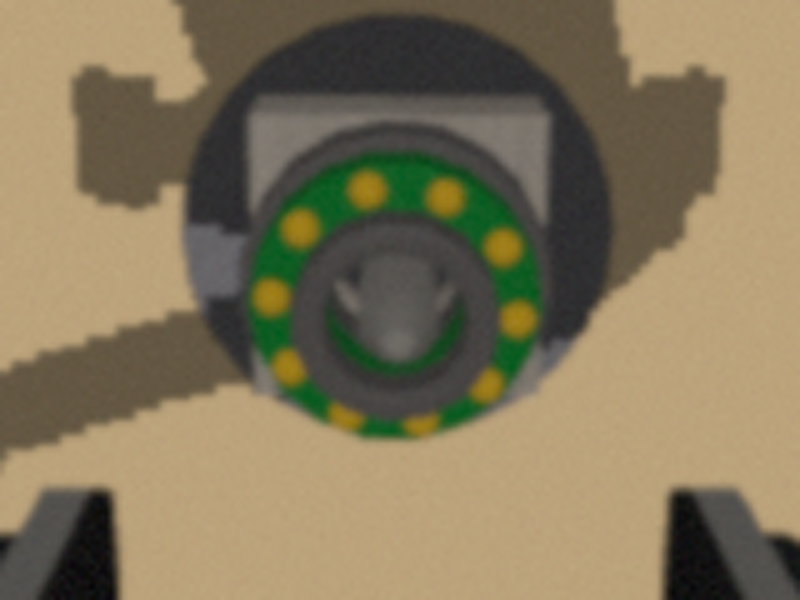

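View pics/s27.png

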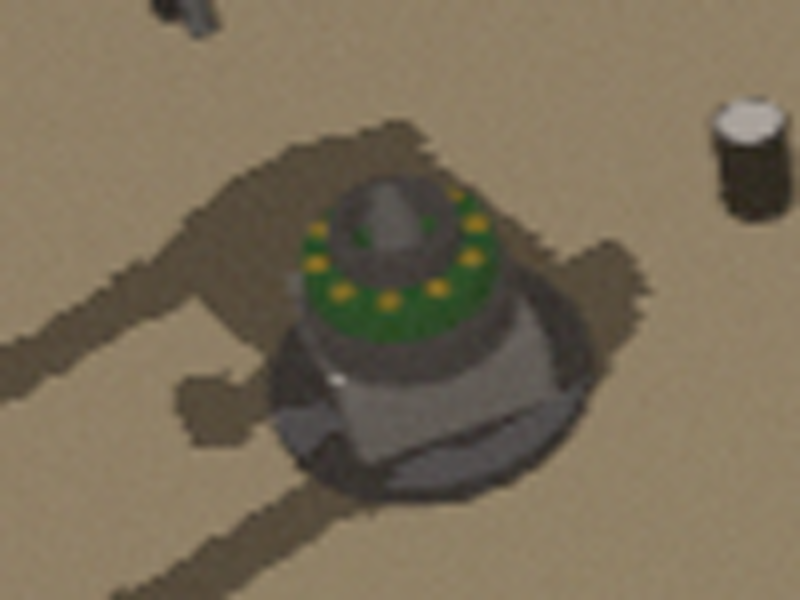

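Call:
carry_out([
  [[-0.0463,0.009,0,0,0,0],[-0.0463,0.009,0,0,0,0],[-0.0463,0.009,0,0,0,0],[-0.0463,0.009,0,0,0,0],[-0.0463,0.009,0,0,0,0]],
], grip=0.9)

```text
t: 29.8
tcp_pos: [0.4714, -0.0094, 0.2177]
tcp_rot: [-3.141, -0.0, 1.572]
force: [1.5, 0.0, -0.4]
finger_gap: 0.0765
```

Call:
carry_out([
  [[-0.0463,0.009,0,0,0,0],[-0.0463,0.009,0,0,0,0],[-0.0463,0.009,0,0,0,0],[-0.0463,0.009,0,0,0,0],[-0.0463,0.009,0,0,0,0]],
])

```text
t: 30.22
tcp_pos: [0.5074, -0.195, 0.2175]
tcp_rot: [-3.141, -0.0, 1.571]
force: [1.0, 1.3, -0.4]
finger_gap: 0.0763
```

Call:
carry_out([
  [[-0.0463,0.009,0,0,0,0],[-0.0463,0.009,0,0,0,0],[-0.0463,0.009,0.02,0,0,0],[-0.0463,0.009,0.02,0,0,0],[0,0,0.045,0,0,0]],
])

```text
t: 30.63
tcp_pos: [0.5374, -0.3483, 0.1527]
tcp_rot: [3.136, 0.007, 1.566]
force: [1.0, -0.1, -0.3]
finger_gap: 0.0767
```

Call:
carry_out([
  [[0,0,0.03,0,0,0],[0,0,0,0,0,0],[0,0,0,0,0,0],[0,0,0,0,0,0],[0,0,0,0,0,0]],
])

```text
t: 31.05
tcp_pos: [0.5374, -0.3413, 0.1293]
tcp_rot: [3.138, 0.003, 1.572]
force: [0.7, -0.0, 0.2]
finger_gap: 0.0767
```

```bash
python3 - <<'E'
from h import *
s=robot.sense();print(s["t"],s["tcp_pos"],s["tcp_rot"],s["force"],s["finger_gap"])
show("wrist","w28.png")
fit("diffuser","wrist")
E
```

```text
31.05 [ 0.5374317  -0.34134371  0.1292616 ] [3.13790203e+00 2.62224776e-03 1.57165597e+00] [ 0.65825943 -0.00162178  0.16521588] 0.07670426235100085
diffuser wrist 0.57 [280. 176.  74.  74.] [ 0.5374 -0.3402] ratio 0.99
```

View pics/w28.png

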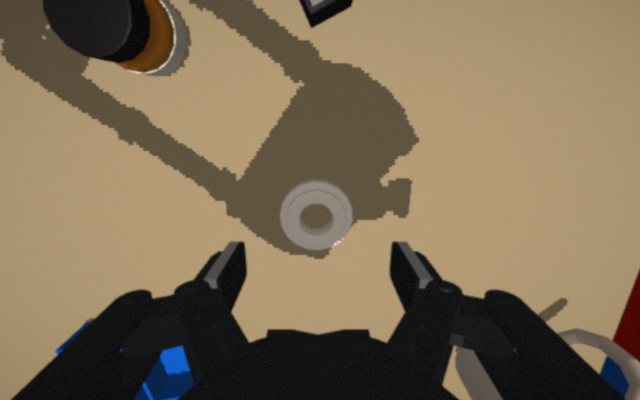

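Call:
carry_out([
  [[0.001,0,0.03,0,0,0],[0,0,0.028,0,0,0],[0,0,0,0,0,0],[0,0,0,0,0,0],[0,0,0,0,0,0]],
])

```text
t: 31.62
tcp_pos: [0.5369, -0.3406, 0.0814]
tcp_rot: [3.14, 0.001, 1.571]
force: [-0.7, -1.3, 0.7]
finger_gap: 0.0767
```

```bash
python3 - <<'E'
from h import *
s=robot.sense();print(s["t"],s["tcp_pos"],s["tcp_rot"],s["force"],s["finger_gap"])
show("wrist","w29.png")
fit("diffuser","wrist")
E
```

```text
31.6167 [ 0.53694473 -0.34059733  0.08142937] [3.14004900e+00 1.11940414e-03 1.57117348e+00] [-0.71253693 -1.25702748  0.6789851 ] 0.07674403329056854
diffuser wrist 0.71 [272. 199.  91.  90.] [ 0.5372 -0.3405] ratio 0.98
```

View pics/w29.png

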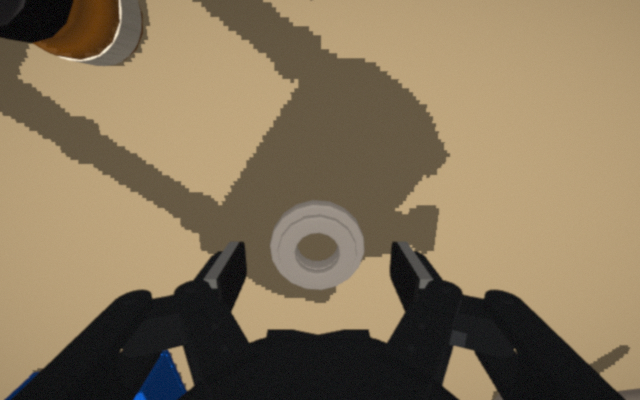

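Centred. Next I lower 10 mm to TCP 0.0715 and close.

Call:
carry_out([
  [[0,0,0.012,0,0,0],[0,0,0,0,0,0],[0,0,0,0,0,0],[0,0,0,0,0,0]],
])

```text
t: 32.1
tcp_pos: [0.5362, -0.3403, 0.0698]
tcp_rot: [-3.141, -0.0, 1.571]
force: [0.4, -0.0, -0.5]
finger_gap: 0.0769
```

Call:
carry_out([
  [[0,0,0,0,0,0],[0,0,0,0,0,0],[0,0,0,0,0,0],[0,0,0,0,0,0],[0,0,0,0,0,0]],
], grip=0)

```text
t: 32.52
tcp_pos: [0.5368, -0.3406, 0.071]
tcp_rot: [3.14, 0.001, 1.571]
force: [1.4, -0.9, 3.4]
finger_gap: 0.0509
```

```bash
python3 - <<'E'
from h import *
s=robot.sense();print(s["t"],s["tcp_pos"],s["tcp_rot"],s["force"],s["finger_gap"])
show("wrist","w30.png",(220,160,200,150),4)
fit("diffuser","wrist")
E
```

```text
32.5167 [ 0.53677805 -0.34063731  0.07102891] [3.14027455e+00 9.30689704e-04 1.57101738e+00] [ 1.37782965 -0.85866108  3.42258493] 0.0509475833393334
diffuser wrist 0.91 [271. 207.  96.  95.] [ 0.5376 -0.3408] ratio 0.96
```

View pics/w30.png

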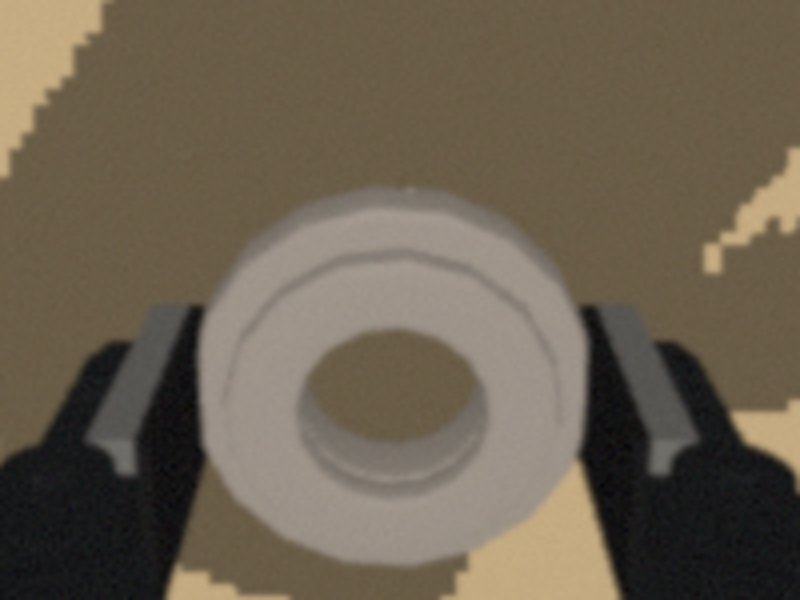

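Call:
carry_out([
  [[0,0,-0.03,0,0,0],[0,0,-0.045,0,0,0],[0,0,-0.045,0,0,0],[0.0463,-0.009,-0.025,0,0,0],[0.0463,-0.009,-0.02,0,0,0]],
])

```text
t: 33.08
tcp_pos: [0.5221, -0.2679, 0.2036]
tcp_rot: [3.14, 0.001, 1.568]
force: [0.0, 0.4, -0.6]
finger_gap: 0.0505
```

Call:
carry_out([
  [[0.0463,-0.009,0,0,0,0],[0.0463,-0.009,0,0,0,0],[0.0463,-0.009,0,0,0,0],[0.0463,-0.009,0,0,0,0],[0.0463,-0.009,0,0,0,0]],
])

```text
t: 33.5
tcp_pos: [0.4851, -0.0803, 0.2008]
tcp_rot: [-3.14, -0.0, 1.571]
force: [1.2, 0.2, -0.8]
finger_gap: 0.0508
```

Call:
carry_out([
  [[0.0463,-0.009,0,0,0,0],[0.0463,-0.009,0,0,0,0],[0.0463,-0.009,0,0,0,0],[0.0463,-0.009,0,0,0,0],[0.0463,-0.009,0,0,0,0]],
])

```text
t: 33.92
tcp_pos: [0.449, 0.1048, 0.201]
tcp_rot: [-3.141, 0.0, 1.571]
force: [1.9, 1.0, 0.1]
finger_gap: 0.0505
```

Call:
carry_out([
  [[0.0463,-0.009,0,0,0,0],[0.0463,-0.009,0,0,0,0],[0,0,0,0,0,0],[0,0,0,0,0,0],[0,0,0,0,0,0]],
])

```text
t: 34.33
tcp_pos: [0.4355, 0.177, 0.201]
tcp_rot: [-3.141, 0.001, 1.572]
force: [0.1, -0.4, 0.2]
finger_gap: 0.0509
```

Call:
carry_out([
  [[0,0,0,0,0,0],[0,0,0,0,0,0],[0,0,0,0,0,0]],
])

```text
t: 34.58
tcp_pos: [0.436, 0.1761, 0.2016]
tcp_rot: [-3.142, 0.0, 1.569]
force: [1.2, 0.7, -0.4]
finger_gap: 0.0507
```

```bash
python3 - <<'E'
from h import *
s=robot.sense();print(s["t"],s["tcp_pos"],s["tcp_rot"],s["force"],s["finger_gap"])
show("side","s31.png",(120,60,200,150),4)
E
```

```text
34.5833 [0.43603883 0.17611746 0.20155307] [-3.14155248e+00  2.05032762e-04  1.56876695e+00] [ 1.23747334  0.6696744  -0.41324476] 0.050656509249625864
```

View pics/s31.png

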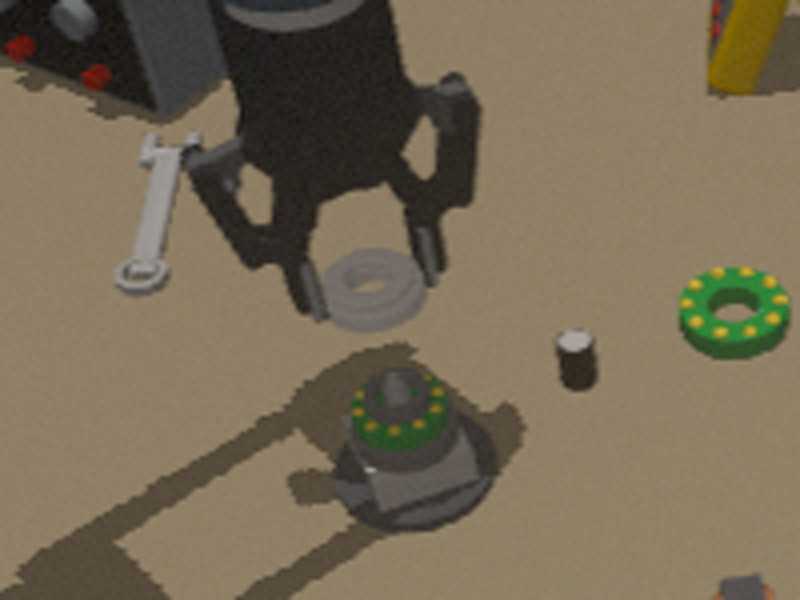

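Call:
carry_out([
  [[0.0017,-0.0006,0.02,0,0,0],[0,0,0.02,0,0,0],[0,0,0.02,0,0,0],[0,0,0.006,0,0,0],[0,0,0,0,0,0]],
])

```text
t: 35.05
tcp_pos: [0.4346, 0.1779, 0.1472]
tcp_rot: [-3.139, 0.001, 1.57]
force: [0.2, -0.4, 0.1]
finger_gap: 0.051
```

Call:
carry_out([
  [[0,0,0,0,0,0],[0,0,0,0,0,0],[0,0,0,0,0,0],[0,0,0,0,0,0]],
])

```text
t: 35.38
tcp_pos: [0.4356, 0.1787, 0.1499]
tcp_rot: [3.14, -0.001, 1.571]
force: [0.7, 0.1, -0.6]
finger_gap: 0.0507
```

```bash
python3 - <<'E'
from h import *
s=robot.sense();print(s["t"],s["tcp_pos"],s["tcp_rot"],s["force"],s["finger_gap"])
show("wrist","w32.png",(220,160,200,150),4)
fit("diffuser","wrist",s["tcp_pos"][2]-.071)
E
```

```text
35.3833 [0.43562202 0.17874382 0.14990226] [ 3.13990083e+00 -5.58614284e-04  1.57090751e+00] [ 0.71440465  0.10810711 -0.63004309] 0.05074075945134413
diffuser wrist 0.85 [272. 205.  96.  94.] [0.4364 0.1789] ratio 0.96
```

View pics/w32.png

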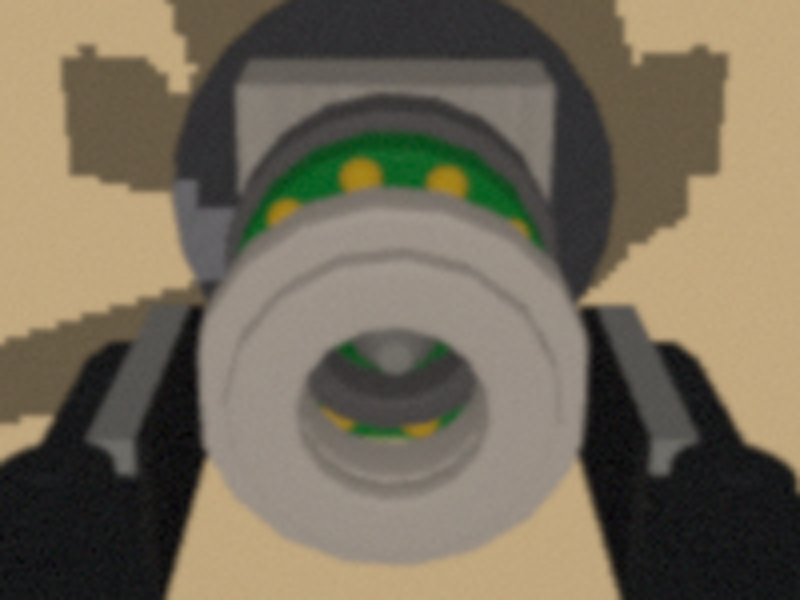

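Call:
carry_out([
  [[-0.0014,0,0.007,0,0,0],[0,0,0.007,0,0,0],[0,0,0,0,0,0],[0,0,0,0,0,0],[0,0,0,0,0,0]],
])

```text
t: 35.95
tcp_pos: [0.435, 0.1774, 0.137]
tcp_rot: [-3.141, 0.0, 1.571]
force: [-1.1, 0.7, -0.9]
finger_gap: 0.0507
```

```bash
python3 - <<'E'
from h import *
s=robot.sense();print(s["t"],s["tcp_pos"],s["tcp_rot"],s["force"],s["finger_gap"])
fit("diffuser","wrist",s["tcp_pos"][2]-.071)
show("wrist","w33.png",(220,160,200,150),4)
show("side","s33.png",(170,110,100,75),8)
E
```

```text
35.95 [0.43495783 0.17743346 0.13704983] [-3.14068177e+00  2.92239818e-04  1.57096982e+00] [-1.11399024  0.68965614 -0.91026787] 0.05069253654920255
diffuser wrist 0.72 [269. 206.  98.  97.] [0.4355 0.1774] ratio 0.97
```

View pics/w33.png

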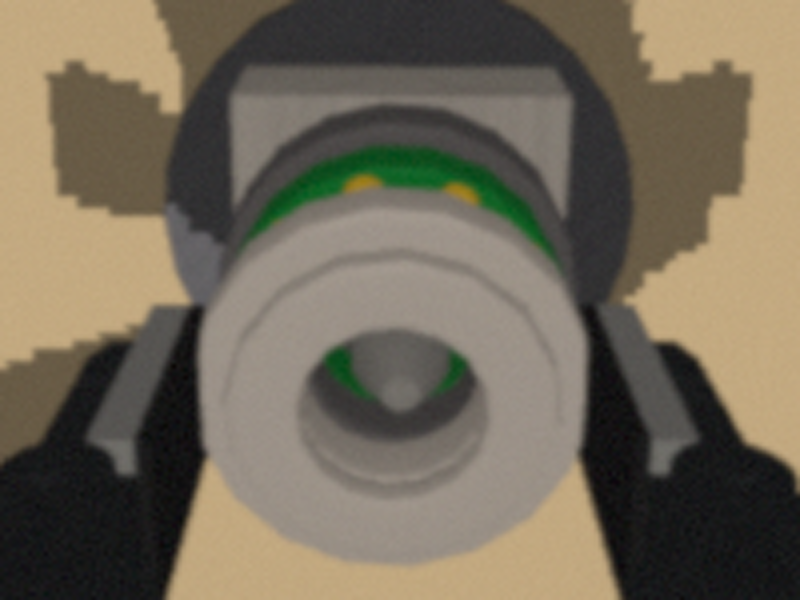

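View pics/s33.png

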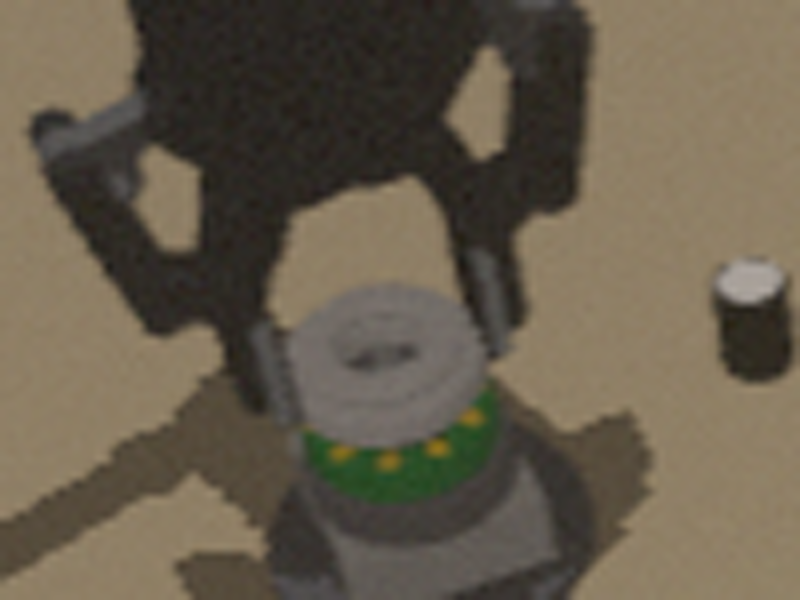

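Call:
carry_out([
  [[0,0.0008,0.001,0,0,0],[0,0,0,0,0,0],[0,0,0,0,0,0],[0,0,0,0,0,0]],
])

```text
t: 36.48
tcp_pos: [0.4358, 0.1776, 0.137]
tcp_rot: [3.142, -0.0, 1.571]
force: [-1.9, 0.2, 2.8]
finger_gap: 0.0506
```

Contact at the expected seat height: TCP 0.137, so the underside is at 66 mm. Releasing.

Call:
carry_out([
  [[0,0,0,0,0,0],[0,0,0,0,0,0],[0,0,0,0,0,0],[0,0,-0.02,0,0,0],[0,0,-0.04,0,0,0]],
], grip=0.9)

```text
t: 36.9
tcp_pos: [0.434, 0.1769, 0.1806]
tcp_rot: [-3.133, 0.003, 1.571]
force: [0.4, 0.3, -0.4]
finger_gap: 0.0767
```

Call:
carry_out([
  [[0,0,-0.04,0,0,0],[0,0,-0.03,0,0,0],[0,0,0,0,0,0],[0,0,0,0,0,0],[0,0,0,0,0,0]],
])

```text
t: 37.32
tcp_pos: [0.4357, 0.1774, 0.2398]
tcp_rot: [-3.141, 0.0, 1.571]
force: [0.4, 0.5, 0.0]
finger_gap: 0.0764
```

```bash
python3 - <<'E'
from h import *
s=robot.sense();print(s["t"],s["tcp_pos"],s["force"],s["finger_gap"])
fit("diffuser","wrist",.066);fit("diffuser","side",.066)
fit("flux_jar","side");fit("capacitor","side")
show("wrist","w34.png",(240,140,160,120),5)
show("side","s34.png",(170,130,100,75),8)
show("top","t34.png")
E
```

```text
37.3167 [0.43568245 0.1774262  0.23984826] [0.41049276 0.49189183 0.01339865] 0.07642561988255041
diffuser wrist 0.89 [290. 169.  59.  59.] [0.4364 0.1774] ratio 0.98
diffuser side 0.93 [209. 149.  23.  16.] [0.4365 0.1757] ratio 0.99
flux_jar side 0.66 [285. 310.  26.  32.] [ 0.4334 -0.2252] ratio 0.95
capacitor side 0.71 [258. 143.  13.  17.] [0.5467 0.2054] ratio 0.98
```

View pics/w34.png

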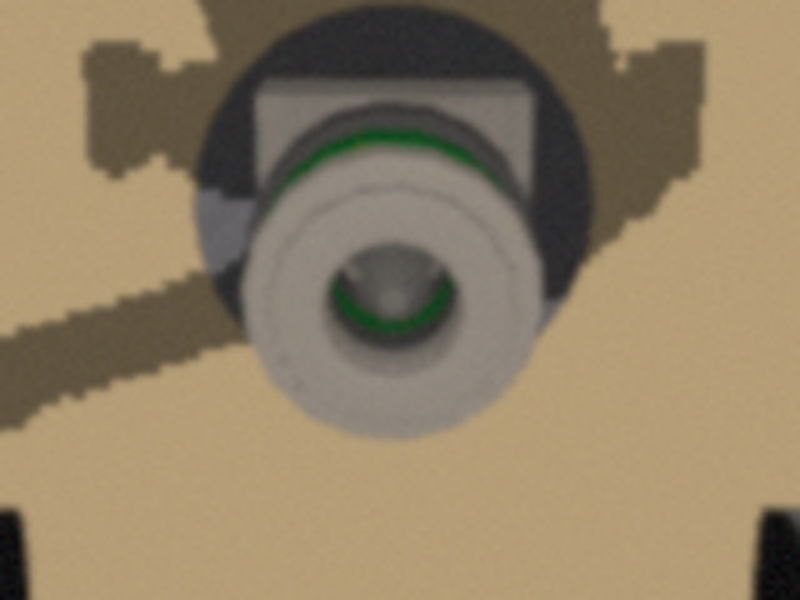

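View pics/s34.png

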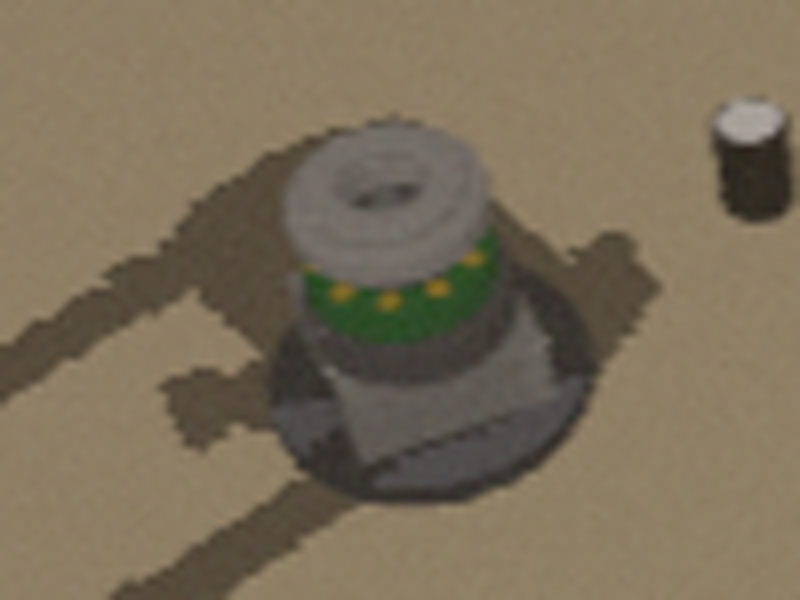

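View pics/t34.png

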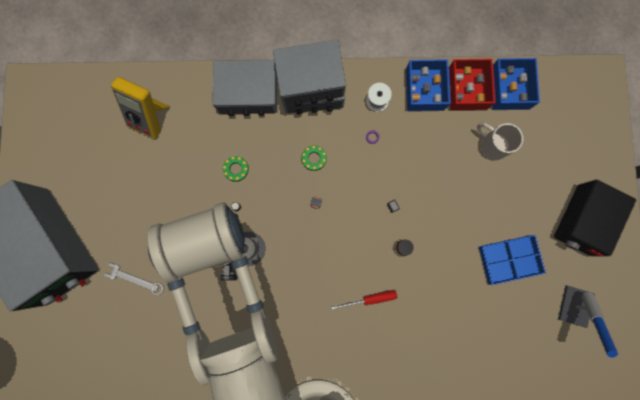

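The stack is complete, level and coaxial at (0.4364, 0.1774), and all bystanders are where they were. Handing in.

```bash
python3 -c "
from bench import ticket
print(ticket.close_job())"
```

```text
the job is handed in; nothing more can be done
None
```

The lamp is built on the jig: heat sink, wide ring, smallest LED module, grey narrow ring and diffuser, threaded in that order, each the same way up as it lay. I handed the job in at about 37 s of the 120 s. `close_job()` reports no verdict, so the result is by my own checks.

- **Seating:** The LED module, narrow ring and diffuser each met resistance of 3–6 N at the height expected. The narrow ring sits inside the LED circle, on the board and not on the LEDs. The heat sink and wide ring showed little or no contact force, so I judged those two from height and the pictures.
- **Alignment:** The last wrist view puts the diffuser at (0.4364, 0.1774), within about 1 mm of the post axis. The side view put it 1.7 mm off that in y, within the calibration error. The stack looks level.
- **Bystanders:** The capacitor measures where it was, and the jar within 1 mm. The transformer and relay look unmoved in the final top view; I did not measure them again. Nothing fell, the wrist force readings I saw stayed below 7 N, and the gripper is clear of the stack.

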